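# Pack the sharpening kit tray, rinse bottle last

### The arm

A 6-joint arm with a two-finger parallel gripper is mounted at the origin on the work surface. World frame = base frame: x ahead of the robot, y to its left, z up, the work surface at z = 0. Lengths are in m, angles in degrees, forces in N, time in s.
With the tool pointing down it reaches from about 0.425 to 0.95 m from the base axis. Payload 3.5 kg.
Tool frame: the origin (TCP) lies between the finger pads; the fingertips stand robot.tips_ahead ahead of it and the grasp point (between the pads) lies 3 mm ahead of it (robot.tips_ahead is the distance from the TCP to the fingertips, in m); z points along the fingers, y is the line along which they close (so a half turn about z gives the same grasp; the last joint's range is limited). The gripper opens to 85 mm and grips with 20 to 120 N. Pads are 22 mm wide; open, the fingers measure 114 mm over their backs; the gripper's body (76 mm by 85 mm) begins 54 mm behind the grasp point. The pads swing forward as they close: fully open they stand 13 mm farther back than shut.
Start: joints at [-81.933, 16.404, 90.338, -0, 73.258, -8.594], TCP at [0.194, -0.647, 0.253] pointing down, gripper open.
Joint ranges: [-158.93, 158.93], [-51.34, 127.21], [12.03, 142.37], [-87.48, 267.48], [13.55, 161.25], [-162.69, 162.69]. Speed limits (degrees/s): [159.86, 159.86, 180, 180, 180, 180].

### API

Orientations are given as [roll, pitch, yaw] about the fixed x, y, z axes, in that order (R = Rz(yaw) Ry(pitch) Rx(roll)).
In Python, from bench import robot gives the robot as it stands. The module is installed in compiled form; this text tells all that it offers.
- The arm moves only by the tool move_arm, never from a script. Its argument "deltas" is a list of rows, each a list of 3 entries, a list of its own where there are three numbers: the shift along the tool's x, y, z in units of 20 cm (1.0 is 20 cm), then the turn about the tool's z in units of 2 pi rad (1.0 is 2 pi rad), then the opening, from -1 (shut) to 1 (fully open). In form: [[[dx, dy, dz], roll, hand], ...]. A call has 1 to 8 rows; each row shifts and turns the commanded pose from where the row before left it, along the tool's axes as they then stand; what a row does not reach is not made up. A row lasts 1/8 s, in which the tool goes at most 62.5 mm and 10.7 degrees, less where a joint would pass 70% of its speed; a pose out of reach is approached as far as the arm can. A call with a number of a shift or a turn outside -1 to 1 is refused whole. A call with a gripper value outside its range is refused whole. The fingers move at their own pace and stop on an object; "grip_force" is the grip in N (left out, the last holds). Time passes only in rows, so rows that do not move let the fingers close. It gives the time, the measured TCP pose, the force, the opening and the grip force at its end, in the units of the state.
- robot.get_obs(): the state, without advancing time (a new reading comes with each control period).
- robot.grab_frame(name): name is "scene" or "side" or "wrist"; returns a dict with "pixels" (480x640x3 uint8, red, green, blue), "mtx" (3x3 intrinsics, pixels), "world_from_camera" (4x4, takes a point from camera to world coordinates). Camera axes: x right, y down, z forward; pixel columns grow to the right and rows downward; lengths in m; the calibration is good to about 2 mm. A picture is of the moment at which its call begins. There is no depth.
- robot.sign_off(): hands the job in; it is judged then, once.
The state is a dict: "time": time; "joint_positions": joint angles; "qvel": joint speeds; "effort": joint torques, N m; "ee_pos": TCP position; "tcp_rot": TCP orientation; "force": force on the tool from outside, world axes, zero at the start; "wrist_torque": the same for the moment, N m; "grip_width": opening from 0.0 (shut) to 1.0 (fully open); "grasp_force": force on a finger pad.
Only numpy, scipy, OpenCV 4.12 (cv2) and the standard library are available. Lean on these libraries where they do the work, as an engineer would, in place of code of your own. Each camera call takes 0.05 s, during which the arm holds its last target. There are 200 camera calls.

### The job

Pack the sharpening kit into the plywood tray: clamp the waterstone in its holder, lying flat under the fixed claw with the sprung jaw bearing on its other end, and lay the chisel in its channel with the blade in the guard at the far end. Only when both of these are in, stand the rinse bottle upright in the square cell between them, because it fills the finger room for both. The stone is brittle, so set it down without dropping or banging it, and leave the other things on the bench where they are.

Things in the scene. Friction and masses are not known exactly. Their poses are not given: they have to be found in the camera images.
- tray: Plywood kit tray screwed to the bench, 270 x 256 mm, rim 28 mm high, floor top at z 10. Origin on the bench under the middle of the stone and bottle places: it spans x -120..+150, y -130..+126. x runs along stone holder and chisel channel, away from the robot (yaw within 0.25 rad), y to its left. Strips and cleats between the places stand only 8 mm above its floor.
- claw (a point): Stone holder's fixed steel claw at the tray's near end: this point is the foot of its stop face, on the floor (tray x -90, y +53). The end of the clamped stone bears on this face. A lip 52 mm wide reaches 8 mm over the stone's end (to tray x -82), from 33 to 39 mm above the floor. Side cleats guide the stone with 3 mm to spare each side.
- jaw (a joint): Sprung steel jaw at the far end, 50 mm wide; 0 at rest, 0.024 m pushed fully towards tray +x against a hard stop; 0.008 with the stone home. Face at tray x 82 mm plus this value. Spring 0.5 N/mm, 8 N at rest, 20 N fully back. A hood at its top reaches 13 mm over the stone from the face, 40 to 46 mm above the floor. The gap from hood to lip is 5 mm shorter than the stone even then: no level entry.
- stone_place (a point): On the tray floor where the origin of the clamped stone belongs (tray x 0, y +53, z 10 mm). Way in: tilt the stone about 16 degrees, far (+x) end low, slide that end under the hood, push the jaw back until you feel its stop, ease off 2 mm (room to spare is only 5 mm), lower the near end past the lip, then let the stone come back under the lip; the spring helps.
- bottle_place (a point): On the tray floor at the middle of the square bottle cell (tray x 0, y -15, z 10 mm), 64 mm inside, with a fence 8 mm high, between the stone holder and the chisel channel.
- chisel_place (a point): On the tray floor where the origin of the laid chisel belongs, give or take some mm along the channel (tray x -5, y -75, z 10 mm). The channel along tray x is 38 mm wide between strips 8 mm high. At its far end, tray x +70 to +112, is the blade guard: two wooden cheeks 24 mm high, 32 mm apart, open above, closed at x +112.
- stone: Red-brown waterstone with a pale lower layer, a plain block 180 x 60 x 30 mm, 0.55 to 0.9 kg, lying flat on the bench. Origin at the centre of its underside; x along its length, y across its 60 mm width, z up. Either end may go to either end of the holder.
- chisel: Bench chisel 200 mm long lying on the flat of its handle, about 0.17 kg. Wooden handle 30 wide, 26 high, 120 long, with a steel hoop at the butt; steel blade 24 wide, 4.5 thick, 13 mm above the underside. Origin on the underside near the centre of mass; x towards the blade: handle from x -90 to +30, cutting edge at x +110 mm.
- chisel_tip (a point): Middle of the chisel's cutting edge, 110 mm from its origin along x, 13 mm above its underside.
- bottle: White rinse bottle standing upright, closed, 180 mm high, about 0.3 kg: round body of 56 mm diameter up to 112 mm, shoulder, grey cap of 30 mm diameter from 138 to 165 mm, thin nozzle above. Origin at the centre of its base, z up.
- mallet: Bystander: dark wooden mallet standing on its round head (84 mm wide, 192 mm high). Origin under its centre.
- jar: Bystander: glass jar 68 mm wide, 75 mm high. Origin under its centre.
- offcut: Bystander: plywood offcut 160 x 55 x 32 mm. Origin under its centre.
There are look-alikes about, which are no part of the job. What is meant by the chisel is not blue, and is the smaller of those in its own colour. There is more than one size of the bottle; the one meant has the size given above.

How it is judged:
By the outcome, as a careful person would: the job done as asked, in the order asked, and still so for the second after the job is handed in, with the robot touching nothing.
It also fails if it takes over 72 s, if anything falls off the work surface, if the arm or the gripper's body presses on something with over 40 N, if the wrist force passes 120 N, or if a joint passes its speed limit or range.

## Working session

There is one attempt and no reset: what is moved stays moved. The work goes in short steps, Python scripts to look and compute and a tool call to move; the robot and the scene stay as the last step left them, time stands still between calls to the robot, and variables do not carry over. Pictures are saved under pics/ and viewed, at most 10 in all, crops included, and the job is handed in when it is done.

Besides the shell and the picture viewer there is one more tool, called as name(argument=value, ...) on one line, values as JSON. move_arm: Moves the arm, as the interface text tells. Its arguments: {"type":"object","properties":{"deltas":{"type":"array"},"grip_force":{"type":"number"}},"required":["deltas"]}

```bash
mkdir -p pics; python3 - <<'E'
from bench import robot
import cv2,numpy as np,pickle
print(robot.get_obs(), robot.tips_ahead)
d={}
for n in ("scene","side","wrist"):
    f=robot.grab_frame(n); d[n]=f; cv2.imwrite(f"pics/{n}0.png",f["pixels"][:,:,::-1])
    print(n,f["mtx"].tolist(),np.round(f["world_from_camera"],3).tolist())
pickle.dump(d,open("f0.pkl","wb"))
E
```

```text
{'time': 0.0, 'joint_positions': array([-8.19334120e+01,  1.64547075e+01,  9.04234906e+01,  1.21209018e-04,
        7.32591049e+01, -8.59360970e+00]), 'qvel': array([-0.12004717, -0.04889084,  0.0947055 ,  0.06127198, -0.0017726 ,
       -0.03808217]), 'effort': array([-1.08067964e-04, -4.05985343e+01, -2.92626446e+01, -6.49694903e-05,
        5.79593150e-03, -1.70135884e-06]), 'ee_pos': array([ 0.19346957, -0.64604013,  0.25192593]), 'tcp_rot': array([-1.79864256e+02, -2.06311841e-02,  1.66601382e+01]), 'force': array([-0.65703509,  0.46004546,  0.34209335]), 'wrist_torque': array([-0.00250745, -0.01625424,  0.04159954]), 'grasp_force': 0.0, 'grip_width': 0.9990391347800874} 0.022
scene [[458.18021047606334, 0.0, 320.26300087172797], [0.0, 458.18021047606334, 238.73989580296856], [0.0, 0.0, 1.0]] [[0.609, 0.413, -0.677, 1.283], [0.793, -0.322, 0.518, -0.512], [-0.004, -0.852, -0.523, 0.69], [0.0, 0.0, 0.0, 1.0]]
side [[574.319753250549, 0.0, 318.9116806483709], [0.0, 574.319753250549, 227.0401455947144], [0.0, 0.0, 1.0]] [[-0.995, -0.07, 0.067, 0.406], [-0.096, 0.67, -0.736, 1.064], [0.007, -0.739, -0.673, 0.929], [0.0, 0.0, 0.0, 1.0]]
wrist [[331.8696561259377, 0.0, 320.76632297120676], [0.0, 331.8696561259377, 245.00093327870073], [0.0, 0.0, 1.0]] [[0.286, -0.915, -0.285, 0.267], [-0.958, -0.273, -0.083, -0.624], [-0.002, 0.297, -0.955, 0.373], [0.0, 0.0, 0.0, 1.0]]
```

View pics/scene0.png

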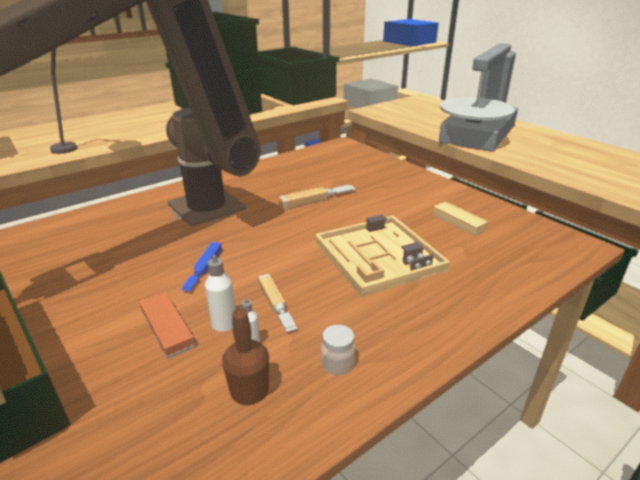

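View pics/side0.png

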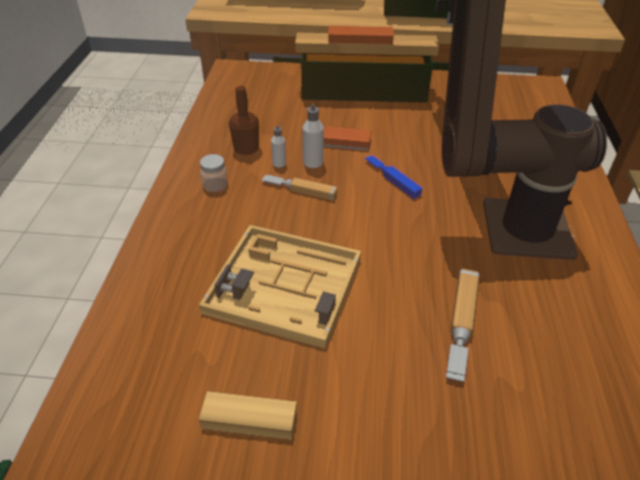

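The scene view shows the tray around (380,255), stone (167,323), large bottle (220,295), small bottle (250,320), wooden chisel A (278,303) and wooden chisel B (317,197), blue chisel (203,266). The side view shows the same: tray (285,285), A at (300,187), B at (462,325).

View pics/wrist0.png

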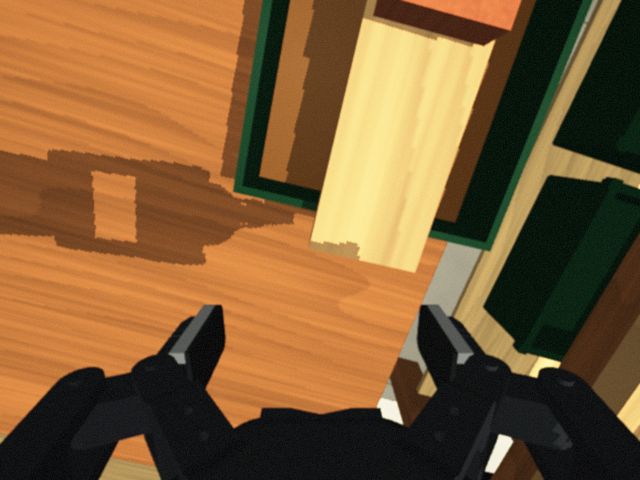

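```bash
cat > h.py <<'E'
import numpy as np,cv2,pickle
def ray(f,u,v):
    K=f["mtx"];T=f["world_from_camera"]
    d=T[:3,:3]@np.linalg.inv(K)@np.array([u,v,1.]);return T[:3,3],d
def onz(f,u,v,z):
    o,d=ray(f,u,v);return o+d*(z-o[2])/d[2]
def tri(f1,p1,f2,p2):
    o1,d1=ray(f1,*p1);o2,d2=ray(f2,*p2)
    s=np.linalg.lstsq(np.c_[d1,-d2],o2-o1,rcond=None)[0]
    a,b=o1+d1*s[0],o2+d2*s[1];return (a+b)/2,np.linalg.norm(a-b)
def proj(f,P):
    T=np.linalg.inv(f["world_from_camera"]);p=f["mtx"]@(T[:3,:3]@np.asarray(P)+T[:3,3]);return p[:2]/p[2]
E
python3 - <<'E'
from h import *
d=pickle.load(open("f0.pkl","rb"));s,t=d["scene"],d["side"]
np.set_printoptions(precision=3,suppress=True)
for n,a,b in [("bigtop",(214,258),(313,106)),("smalltop",(248,303),(278,128)),("A tip",(290,329),(264,180)),("A butt",(263,279),(336,192)),("B tip",(354,189),(456,380)),("B butt",(281,203),(469,271)),("mallet",(240,310),(241,90))]:
    print(n,*tri(s,a,t,b))
for n,u,v in [("stone",141,300),("stone",169,292),("stone",194,344),("stone",168,353)]: print(n,onz(s,u,v,.03))
for p in [(317,238),(396,217),(447,262),(362,285)]: print("rim s",onz(s,*p,.028))
for p in [(252,228),(360,247),(326,340),(203,309)]: print("rim t",onz(t,*p,.028))
E
```

```text
bigtop [ 0.54  -0.215  0.173] 0.0014165431603013784
smalltop [ 0.632 -0.199  0.11 ] 0.007168756999634253
A tip [ 0.656 -0.114  0.007] 0.0040292995240424016
A butt [ 0.467 -0.07   0.014] 0.00533592786209165
B tip [0.209 0.453 0.01 ] 0.00837898146617942
B butt [0.161 0.184 0.022] 0.008431669075150305
mallet [ 0.731 -0.258  0.186] 0.0038547666910482377
stone [ 0.389 -0.341  0.03 ]
stone [ 0.4  -0.28  0.03]
stone [ 0.593 -0.305  0.03 ]
stone [ 0.584 -0.356  0.03 ]
rim s [0.417 0.139 0.028]
rim s [0.466 0.398 0.028]
rim s [0.714 0.329 0.028]
rim s [0.653 0.094 0.028]
rim t [0.649 0.097 0.028]
rim t [0.397 0.135 0.028]
rim t [0.45  0.397 0.028]
rim t [0.703 0.346 0.028]
```

The wrist view shows only the bench's right side and a look-alike stone on a plank (450,15). Chisel A measures about 195 mm and the big bottle about 175 mm, so both are the right ones. The stone with the pale layer lies on the bench near (0.49,-0.32). I'll move in for wrist looks.

move_arm(deltas=[[[0,0,-0.1],0.02,1],[[0,0,-0.1],0.02,1],[[0,0,-0.05],0.02,1],[[0.1,-0.25,0],0,1],[[0.1,-0.25,0],0,1],[[0.1,-0.25,0],0,1],[[0.1,-0.25,0],0,1],[[0.1,-0.25,0],0,1]])

```text
time: 1.15
ee_pos: [0.3152, -0.4044, 0.303]
tcp_rot: [-180.0, 0.0, -5.0]
force: [0.4, -0.2, 0.5]
grip_width: 1.002
grasp_force: 0.0
```

move_arm(deltas=[[[0.12,-0.25,0],0,1],[[0.12,-0.25,0],0,1],[[0.11,-0.25,0],0,1],[[0,0,0],0,1],[[0,0,0],0,1]])

```text
time: 1.78
ee_pos: [0.3972, -0.2629, 0.3032]
tcp_rot: [180.0, 0.0, -4.9]
force: [0.2, 0.1, 0.0]
grip_width: 1.007
grasp_force: 0.0
```

```bash
cat > snap.py <<'E'
import sys
from bench import robot
from h import *
def snap(tag,names=("wrist",)):
    d={n:robot.grab_frame(n) for n in names}
    for n in names: cv2.imwrite(f"pics/{n}_{tag}.png",d[n]["pixels"][:,:,::-1])
    d["obs"]=robot.get_obs(); pickle.dump(d,open(f"f_{tag}.pkl","wb"))
    return d
if __name__=="__main__": snap(sys.argv[1],sys.argv[2:] or ("wrist",))
E
python3 snap.py 1
```

```text
(no output)
```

View pics/wrist_1.png

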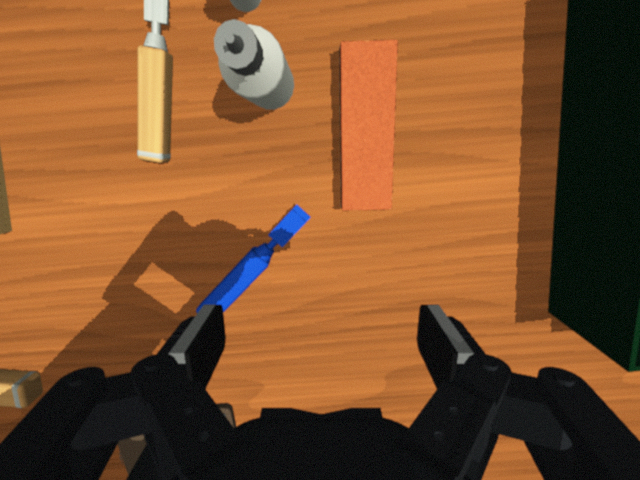

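The view shows the stone top with corners (341,41), (396,40), (391,209) and (343,209). Chisel A's handle spans (138–171, 46–162), the bottle cap top is near (238,45), and the blue chisel is at (255,260). Next I'll look at the tray.

move_arm(deltas=[[[0,-0.27,0],0,1],[[0,-0.27,0],0,1],[[0,-0.27,0],0,1],[[0,-0.27,0],0,1],[[0,-0.27,0],0,1],[[0,-0.27,0],0,1],[[0,-0.27,0],0,1],[[0,-0.27,0],0,1]])

```text
time: 2.82
ee_pos: [0.4353, 0.168, 0.3034]
tcp_rot: [180.0, -0.0, -5.1]
force: [-0.0, 0.3, 0.4]
grip_width: 1.0
grasp_force: 0.0
```

move_arm(deltas=[[[0,-0.25,0],0,1],[[0,0,0],0,1],[[0,0,0],0,1]])

```text
time: 3.2
ee_pos: [0.4394, 0.2163, 0.303]
tcp_rot: [180.0, 0.0, -5.0]
force: [-0.0, -0.8, 0.3]
grip_width: 1.001
grasp_force: 0.0
```

```bash
python3 snap.py 2; python3 -c "
from bench import robot;print(robot.get_obs()['ee_pos'],robot.get_obs()['time'])"
```

```text
[0.43935406 0.21602812 0.30306082] 3.25
```

View pics/wrist_2.png

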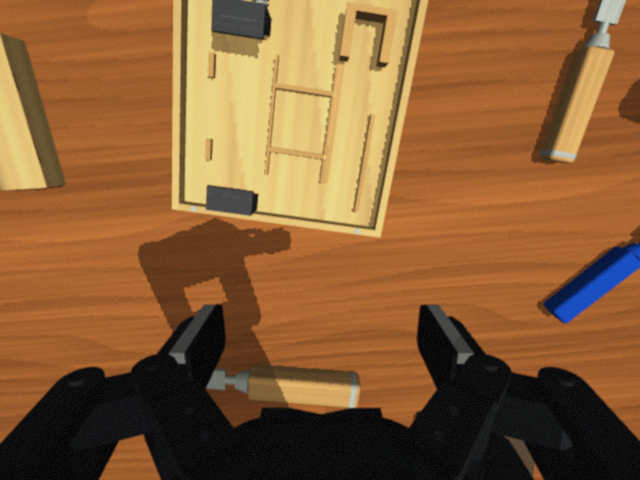

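The view shows the tray: near rim corners (172,209) and (381,237), claw (231,200), jaw (240,18), cell between columns 272–332 and rows 90–153, guard at (368,35). The left cleats are at (211,65) and (208,150).

```bash
cat > m.py <<'E'
from h import *
np.set_printoptions(precision=4,suppress=True)
f=pickle.load(open("f_2.pkl","rb"))["wrist"];g=pickle.load(open("f_1.pkl","rb"))["wrist"]
def edge(f,pts,z,axis):   # subpixel strongest gradient along scan lines; pts: list of (u,v) guesses
    im=cv2.GaussianBlur(f["pixels"],(3,3),0).astype(float);o=[]
    for u,v in pts:
        u,v=int(u),int(v)
        L=im[v,u-7:u+8] if axis=='u' else im[v-7:v+8,u]
        gr=np.abs(np.gradient(L,axis=0)).sum(1);k=np.argmax(gr[1:-1])+1
        a,b,c=gr[k-1:k+2];s=k+0.5*(a-c)/(a-2*b+c)-7
        o.append(onz(f,u+s,v,z)[:2] if axis=='u' else onz(f,u,v+s,z)[:2])
    return np.array(o)
def line(P):  # robust fit
    vx,vy,x,y=cv2.fitLine(P.astype(np.float32),cv2.DIST_HUBER,0,.001,.001).ravel();return np.array([vx,vy]),np.array([x,y])
def lerp(a,b,n=25,lo=.06,hi=.94): return [np.array(a)+(np.array(b)-a)*t for t in np.linspace(lo,hi,n)]
def meet(l,m):
    s=np.linalg.solve(np.c_[l[0],-m[0]],m[1]-l[1]);return l[1]+l[0]*s[0]
ang=lambda d:np.degrees(np.arctan(d[1]/d[0]))
if __name__=="__main__":
    L=line(edge(f,lerp((173,205),(176,8)),.028,'u'));R=line(edge(f,lerp((381,233),(428,8)),.028,'u'))
    N=line(edge(f,lerp((173,210),(380,237)),.028,'v'))
    cl,cr=meet(L,N),meet(R,N);print("tray yaw L,R,near",ang(L[0]),ang(R[0]),ang(N[0]),cl,cr,np.linalg.norm(cl-cr))
    y=np.radians((ang(L[0])+ang(R[0]))/2);ex=np.array([np.cos(y),np.sin(y)]);ey=np.array([-ex[1],ex[0]])
    o=(cl+cr)/2+.120*ex+.002*ey;print("tray origin",o,np.degrees(y))
    for n,p,z in [("cell strip l near",(269,153),.018),("cell l far",(277,90),.018),("cleat near",(208,160),.018),("cleat near far end",(208,139),.018),("cleat far near",(211,78),.018),("cleat far far",(211,53),.018),("strip l near end",(267,175),.018),("strip far end",(277,57),.018),("guard near l",(342,60),.034),("guard near r",(385,66),.034),("claw top",(207,187),.049),("claw top r",(256,192),.049),("jaw hood l",(213,33),.056),("hood r",(265,38),.056)]:
        q=onz(f,*p,z)[:2]-o;print(n,np.array([q@ex,q@ey])*1000)
    # stone
    a,b,c,d=(341,41),(396,40),(391,209),(343,209)
    l=line(edge(g,lerp(a,d),.03,'u'));r=line(edge(g,lerp(b,c),.03,'u'));n=line(edge(g,lerp(d,c),.03,'v'));t=line(edge(g,lerp(a,b),.03,'v'))
    C=[meet(l,n),meet(r,n),meet(r,t),meet(l,t)];print("stone",ang(l[0]),ang(r[0]),C,np.mean(C,0),np.linalg.norm(C[0]-C[1]),np.linalg.norm(C[1]-C[2]))
    # chisel handle, widest at about mid-height, butt top
    l=line(edge(g,lerp((139,55),(138,150)),.022,'u'));r=line(edge(g,lerp((169,55),(171,150)),.022,'u'));n=line(edge(g,lerp((142,162),(166,162),9),.022,'v'))
    C=[meet(l,n),meet(r,n)];e=l[0]*np.sign(l[0][0])+r[0]*np.sign(r[0][0]);e/=np.linalg.norm(e);butt=np.mean(C,0)
    print("chisel",ang(l[0]),ang(r[0]),C,np.linalg.norm(C[0]-C[1]),"origin",butt+.09*e)
    d0=pickle.load(open("f0.pkl","rb"))
    print("bottle cap centre, wrist z.165",onz(g,238,45,.18), tri(g,(236,44),d0["side"],(313,106)), tri(g,(236,44),d0["scene"],(214,258)))
E
python3 m.py
```

```text
tray yaw L,R,near -12.8476925 -13.03649 76.8735 [0.4616 0.3859] [0.4054 0.1449] 0.24745402
tray origin [0.5509 0.2405] -12.94209
cell strip l near [-48.4447  21.3375]
cell l far [20.4177 18.6424]
cleat near [-66.298   92.1984]
cleat near far end [-42.4901  93.0635]
cleat far near [22.5119 92.1233]
cleat far far [47.1451 93.0841]
strip l near end [-74.1644  21.4053]
strip far end [53.098  21.8528]
guard near l [ 56.4649 -48.1641]
guard near r [ 57.0963 -93.8731]
claw top [-92.9454  82.3672]
claw top r [-91.0274  27.54  ]
jaw hood l [57.6682 79.6595]
hood r [60.3273 29.4922]
stone -3.3939188 -3.5095417 [array([ 0.3939, -0.2874], dtype=float32), array([ 0.3908, -0.3455], dtype=float32), array([ 0.5677, -0.3564], dtype=float32), array([ 0.5713, -0.2979], dtype=float32)] [ 0.4809 -0.3218] 0.058196865 0.1772187
chisel -14.326616 -14.844869 [array([ 0.4749, -0.0534], dtype=float32), array([ 0.4674, -0.0796], dtype=float32)] 0.02726308 origin [ 0.5582 -0.0892]
bottle cap centre, wrist z.165 [ 0.5379 -0.2204  0.18  ] (array([ 0.5399, -0.2177,  0.1728]), np.float64(0.001121374164618658)) (array([ 0.5407, -0.2166,  0.1733]), np.float64(0.0024441991700939808))
```

```bash
python3 - <<'E'
import cv2
im=cv2.imread("pics/wrist_2.png")[0:245,165:435]
cv2.imwrite("pics/crop2.png",cv2.resize(im,None,fx=2.4,fy=2.4,interpolation=cv2.INTER_CUBIC))
E
```

```text
(no output)
```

View pics/crop2.png

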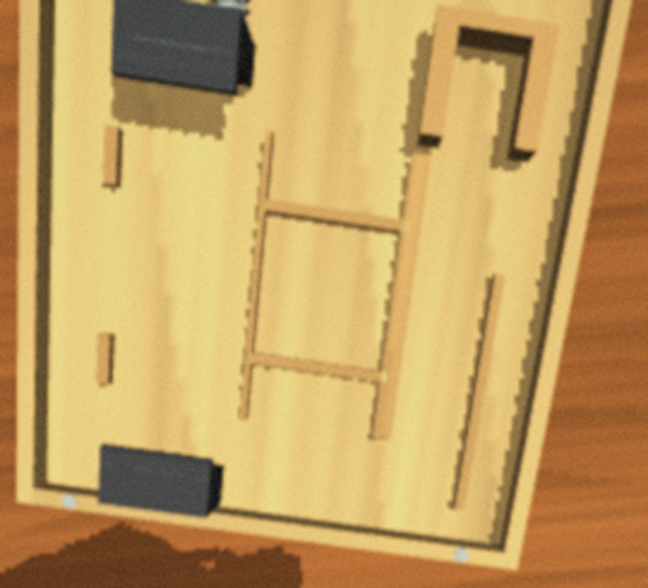

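Crop: outer rim corners are at full-frame (172.1,209.6) and (380.8,237.1). My earlier edge pick had taken the inner rim. I'll refit rigidly on the rim, cell and guard features.

```bash
cat > fit.py <<'E'
from m import *
from scipy.optimize import least_squares
F=[((17,503),(-120,126),28),((518,569),(-120,-130),28),((440,137),(70,-59),34),((511,148),(70,-91),34),
((257,352),(-32,17),18),((269,215),(32,17),18),((402,232),(32,-47),18),((384,370),(-32,-47),18)]
Q=np.array([onz(f,a/2.4+165,b/2.4,z/1000)[:2] for (a,b),_,z in F])*1000;P=np.array([p for _,p,_ in F],float)
def r(x):
    c,s=np.cos(x[2]),np.sin(x[2]);return (P@np.array([[c,s],[-s,c]])*(x[3])+x[:2]-Q).ravel()
s=least_squares(r,[550,240,-.2,1.],x_scale=[1,1,.01,.01],loss="soft_l1",f_scale=2).x
print(s[:2],np.degrees(s[2]),s[3]);print(r(s).reshape(-1,2))
E
python3 fit.py
```

```text
[542.082  245.7865] -12.786933661611114 0.994429143845943
[[-0.2042 -1.6933]
 [ 0.4155 -0.0147]
 [-0.2686 -0.9728]
 [-0.2978 -1.3715]
 [-0.4265  1.7275]
 [ 1.4908  1.2761]
 [ 0.1282  0.2806]
 [-0.5708  0.6896]]
```

move_arm(deltas=[[[0,0,0],-0.004,1],[[0.01,0.27,0],0,1],[[0.01,0.27,0],0,1],[[0.01,0.27,0],0,1],[[0.01,0.27,0],0,1],[[0.01,0.27,0],0,1],[[0.01,0.27,0],0,1],[[0.01,0.27,0],0,1]])

```text
time: 4.25
ee_pos: [0.4288, -0.1633, 0.3037]
tcp_rot: [180.0, -0.1, -3.6]
force: [0.2, -0.4, -0.2]
grip_width: 1.0
grasp_force: 0.0
```

move_arm(deltas=[[[0.01,0.27,0],0,0.8],[[0.01,0.27,0],0,0.8],[[0.005,0.243,0],0,0.8],[[0,0,0.25],0,0.8],[[0,0,0.25],0,0.8],[[0,0,0.25],0,0.8],[[0,0,0.2],0,0.8],[[0,0,0],0,0.8]])

```text
time: 5.25
ee_pos: [0.4226, -0.316, 0.11]
tcp_rot: [-179.7, 0.3, -3.6]
force: [1.0, 0.1, -1.0]
grip_width: 0.901
grasp_force: 0.0
```

```bash
cat > go.py <<'E'
# prints tool-axis deltas (units) from the measured pose to a target: x y z yaw
import sys,numpy as np
from bench import robot
x,y,z,w=map(float,sys.argv[1:5]);o=robot.get_obs();p=o["ee_pos"];yaw=o["tcp_rot"][2]
d=np.array([x,y,z])-p;a=np.radians(w)
print("t",o["time"],"pos",np.round(p,4),"yaw",round(yaw,2),"F",np.round(o["force"],1),"grip",round(o["grip_width"]*85,1),round(o["grasp_force"],1),"tips",robot.tips_ahead)
print("turn",round((yaw-w)/360,4),"then d",np.round(np.array([d@[np.cos(a),np.sin(a),0],d@[np.sin(a),-np.cos(a),0],-d[2]])/.2,4))
E
python3 go.py 0.4261 -0.3185 0.034 -3.45
```

```text
t 5.25 pos [ 0.4226 -0.316   0.11  ] yaw -3.57 F [ 1.   0.1 -1. ] grip 76.6 0.0 tips 0.022
turn -0.0003 then d [0.0185 0.0115 0.3798]
```

```bash
python3 - <<'E'
from h import *
d=pickle.load(open("f_1.pkl","rb"));g=d["wrist"];o=d["obs"]
a=np.radians(o["tcp_rot"][2]);R=np.array([[np.cos(a),np.sin(a),0],[np.sin(a),-np.cos(a),0],[0,0,-1]])
for t in (.0,.009,.022,.03):
  print(t,[np.round(proj(g,o["ee_pos"]+R@np.array([x,y,t])),0).tolist() for y in(-.0425,.0425) for x in (.011,-.011)])
E
python3 snap.py 3 wrist
```

```text
0.0 [[220.0, 312.0], [225.0, 358.0], [429.0, 312.0], [424.0, 358.0]]
0.009 [[226.0, 302.0], [230.0, 346.0], [423.0, 302.0], [418.0, 346.0]]
0.022 [[234.0, 289.0], [237.0, 330.0], [415.0, 289.0], [411.0, 330.0]]
0.03 [[238.0, 282.0], [241.0, 322.0], [410.0, 282.0], [407.0, 322.0]]
```

View pics/wrist_3.png

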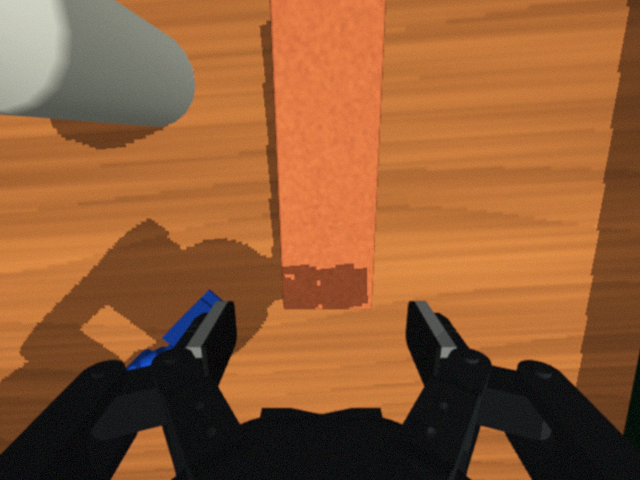

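View: the stone's near end is centred at (328,309) between the fingers (235 and 407), and the bottle is clear at the upper left. Open, the tips stand only about 9 mm ahead of the TCP. I'll descend and grip softly.

move_arm(deltas=[[[0.0185,0.0115,0.15],0,0.8],[[0,0,0.15],0,0.8],[[0,0,0.08],0,0.8],[[0,0,0.0425],0,0.8],[[0,0,0],0,0.8],[[0,0,0],0,0.2],[[0,0,0],0,0.2],[[0,0,0],0,0.2]], grip_force=20)

```text
time: 6.3
ee_pos: [0.4294, -0.3204, 0.0301]
tcp_rot: [179.9, -0.1, -3.5]
force: [-0.2, 1.3, 6.7]
grip_width: 0.694
grasp_force: 23.8
```

```bash
python3 go.py 0.4261 -0.3185 0.0255 -3.45
```

```text
t 6.3 pos [ 0.4294 -0.3204  0.0301] yaw -3.49 F [-0.2  1.3  6.7] grip 59.0 23.8 tips 0.022
turn -0.0001 then d [-0.017  -0.0086  0.023 ]
```

move_arm(deltas=[[[0.003,0,-0.025],0,0.2],[[0.004,0,-0.025],0,0.2],[[0.006,0,-0.025],0,0.2],[[0.008,0,-0.025],0,0.2],[[0,0,0],0,0.2]])

```text
time: 6.92
ee_pos: [0.4333, -0.3203, 0.0493]
tcp_rot: [180.0, -0.0, -3.5]
force: [1.0, 0.1, -5.1]
grip_width: 0.696
grasp_force: 22.9
```

```bash
python3 go.py 0.4261 -0.3185 0.0255 -3.45; python3 snap.py 4 wrist side scene; python3 - <<'E'
from bench import robot
from h import *
d=pickle.load(open("f_4.pkl","rb"));print(robot.get_obs()["wrist_torque"])
a=cv2.resize(d["side"]["pixels"][60:220,260:460],None,fx=2,fy=2);b=cv2.resize(d["scene"]["pixels"][220:380,100:300],None,fx=2,fy=2)
c=cv2.resize(d["wrist"]["pixels"][:320],(480,240))
cv2.imwrite("pics/c4.png",np.hstack([a,b])[:,:,::-1])
E
```

```text
t 6.925 pos [ 0.4333 -0.3203  0.0493] yaw -3.49 F [ 1.   0.1 -5.1] grip 59.2 22.9 tips 0.022
turn -0.0001 then d [-0.0363 -0.0069  0.1188]
[0.05178391 0.03306893 0.00175171]
```

View pics/c4.png

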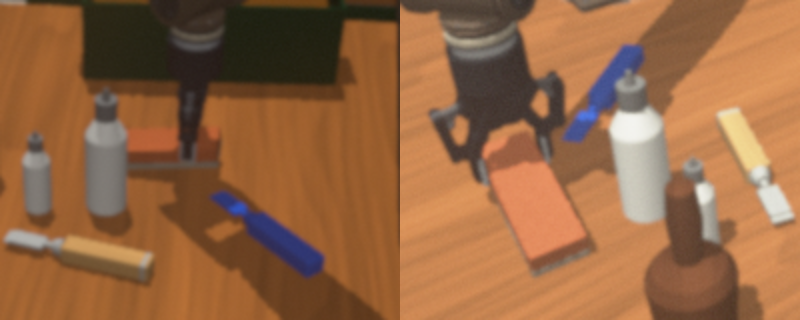

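The side and scene crops show the stone held with the fingers near its near end and the far end at or near the bench. I'll measure tilt from the stone's width in the wrist view.

```bash
cat > tilt.py <<'E'
import sys
from h import *
from scipy.optimize import least_squares
def tilt(tag,dbg=False):
    d=pickle.load(open(f"f_{tag}.pkl","rb"));g=d["wrist"];o=d["obs"]
    a=np.radians(o["tcp_rot"][2]);hsv=cv2.cvtColor(cv2.GaussianBlur(g["pixels"],(3,3),0),cv2.COLOR_RGB2HSV).astype(int)
    m=((hsv[...,0]<11)|(hsv[...,0]>172))&(hsv[...,1]>120)
    m=cv2.morphologyEx(m.astype(np.uint8),cv2.MORPH_OPEN,np.ones((5,5)))
    n,l,s,c=cv2.connectedComponentsWithStats(m);k=1+np.argmax(s[1:,4])
    X=[]
    for v in range(s[k,1]+6,250,4):
        u=np.where(l[v]==k)[0]
        if len(u)>30: X.append((v,u.min()-.5,u.max()+.5))
    X=np.array(X)
    if dbg: print(s[k],X[::8])
    # each row: top point depth from 60 mm width
    P=[]
    for v,u0,u1 in X:
        o1,d1=ray(g,u0,v);_,d2=ray(g,u1,v);t=.060/np.linalg.norm(d1-d2);p=o1+(d1+d2)/2*t-o["ee_pos"]
        P.append([p@[np.cos(a),np.sin(a),0],p@[np.sin(a),-np.cos(a),0],p[2]])
    P=np.array(P);z=least_squares(lambda q:q[0]+q[1]*P[:,0]-P[:,2],[0,0],loss="soft_l1",f_scale=.002).x
    far=onz  # far top edge row
    uf=(X[0,1]+X[0,2])/2;o1,d1=ray(g,uf,s[k,1]);# meet with fitted top plane
    e=np.array([np.cos(a),np.sin(a),0]);r=o1-o["ee_pos"]
    t=(z[0]+z[1]*(r@e)-r[2])/(d1[2]-z[1]*(d1@e));q=r+d1*t
    print("tilt deg",np.degrees(np.arctan(-z[1])),"top z under TCP (world)",z[0]+o["ee_pos"][2],"far top edge: ahead of TCP",q@e,"row",s[k,1],"world z",q[2]+o["ee_pos"][2])
if __name__=="__main__": tilt(sys.argv[1],len(sys.argv)>2)
E
python3 tilt.py 3; python3 tilt.py 4 1
```

```text
tilt deg -4.25219714894557 top z under TCP (world) 0.017159526561134716 far top edge: ahead of TCP 0.14467457413326973 row 0 world z 0.02791628312875022
[  248   229   147   187 16993] []Traceback (most recent call last):
  File "tilt.py", line 27, in <module>
    if __name__=="__main__": tilt(sys.argv[1],len(sys.argv)>2)
                             ~~~~^^^^^^^^^^^^^^^^^^^^^^^^^^^^^
  File "tilt.py", line 21, in tilt
    P=np.array(P);z=least_squares(lambda q:q[0]+q[1]*P[:,0]-P[:,2],[0,0],loss="soft_l1",f_scale=.002).x
                    ~~~~~~~~~~~~~^^^^^^^^^^^^^^^^^^^^^^^^^^^^^^^^^^^^^^^^^^^^^^^^^^^^^^^^^^^^^^^^^^^^
    return func(*args, **kwargs)
    vector_fun = VectorFunction(
        fun_wrapped,
    ...<6 lines>...
        workers=workers
    )
    self._update_fun()
    ~~~~~~~~~~~~~~~~^^
    self.f = self.fun_wrapped(xp_copy(self.x))
             ~~~~~~~~~~~~~~~~^^^^^^^^^^^^^^^^^
    return np.atleast_1d(self.fun(x))
                         ~~~~~~~~^^^
    return self.f(x, *self.args, **self.kwargs)
           ~~~~~~^^^^^^^^^^^^^^^^^^^^^^^^^^^^^^
  File "tilt.py", line 21, in <lambda>
    P=np.array(P);z=least_squares(lambda q:q[0]+q[1]*P[:,0]-P[:,2],[0,0],loss="soft_l1",f_scale=.002).x
                                                     ~^^^^^
IndexError: too many indices for array: array is 1-dimensional, but 2 were indexed
```

```bash
cat > tilt.py <<'E'
import sys
from h import *
def tilt(tag,dbg=False):
    d=pickle.load(open(f"f_{tag}.pkl","rb"));g=d["wrist"];o=d["obs"]
    im=cv2.GaussianBlur(g["pixels"],(5,5),0).astype(float)
    q=im[...,1]/(im[...,0]+1)            # green/red: stone lower than bench
    L,R=[],[]
    for v in range(4,200,3):
        gr=np.gradient(q[v]);w0=235;w1=400
        a=np.arange(w0,321);b=np.arange(321,w1)
        i=a[np.argmin(gr[a])];j=b[np.argmax(gr[b])]
        L.append((i,v));R.append((j,v))
    V=[]
    for S in (L,R):
        S=np.array(S,np.float32)
        for _ in range(4):
            p=np.polyfit(S[:,1],S[:,0],1);e=abs(np.polyval(p,S[:,1])-S[:,0]);S=S[e<max(1.5,2*np.median(e))]
        V.append(p)
        if dbg: print("n",len(S),"u at v=0,200",np.polyval(p,[0,200]),"rms",e.std())
    v=(V[1][1]-V[0][1])/(V[0][0]-V[1][0]);u=np.polyval(V[0],v)
    _,w=ray(g,u,v);w=w/np.linalg.norm(w);w*=np.sign(w[0])
    print(tag,"tilt deg",np.degrees(np.arcsin(-w[2])),"yaw",np.degrees(np.arctan2(w[1],w[0])),"width px v=0,200",np.polyval(V[1],[0,200])-np.polyval(V[0],[0,200]))
for t in sys.argv[1:]: tilt(t,True)
E
python3 tilt.py 3 4
```

```text
n 66 u at v=0,200 [268.54505097 277.20385485] rms 0.24759463156806835
n 66 u at v=0,200 [385.87407021 376.74767422] rms 0.21427032270249483
3 tilt deg 0.47290814980155466 yaw -3.3744124650491742 width px v=0,200 [117.32901924  99.54381936]
n 66 u at v=0,200 [235.96270396 243.88811189] rms 0.2052425439622639
n 40 u at v=0,200 [376.6641154  405.29295984] rms 4.0108530679753835
4 tilt deg 28.837590349738875 yaw 1.9490867724346754 width px v=0,200 [140.70141144 161.40484796]
```

```bash
sed -i 's/w0=235;w1=400/w0=170;w1=470/' tilt.py; python3 tilt.py 3 4
```

```text
n 66 u at v=0,200 [204.78961138 265.42211321] rms 15.23921023876401
n 66 u at v=0,200 [385.87407021 376.74767422] rms 0.21427032270249483
3 tilt deg -32.665053808220165 yaw 2.699422445349156 width px v=0,200 [181.08445882 111.32556101]
n 66 u at v=0,200 [235.96270396 243.88811189] rms 0.2052425439622639
n 66 u at v=0,200 [404.23481891 397.08455624] rms 0.2004583545375393
4 tilt deg 7.7778280517002 yaw -3.452926433361269 width px v=0,200 [168.27211495 153.19644435]
```

Tilt is 7.8°, so the stone is pivoting in the soft grip as planned. I'll continue to about 16°, then grip firmly and lift.

move_arm(deltas=[[[0.008,0,-0.025],0,0.2],[[0.009,0,-0.025],0,0.2],[[0.009,0,-0.025],0,0.2],[[0.009,0,-0.025],0,0.2],[[0,0,0],0,0.2]])

```text
time: 7.7
ee_pos: [0.4404, -0.3209, 0.0696]
tcp_rot: [179.9, -0.1, -3.5]
force: [-0.3, -0.1, -4.8]
grip_width: 0.7
grasp_force: 23.0
```

move_arm(deltas=[[[0,0,0],0,0],[[0,0,0],0,0],[[0,0,-0.05],0,0],[[0,0,-0.1],0,0],[[0,0,-0.1],0,0],[[0,0,0],0,0]], grip_force=90)

```text
time: 8.45
ee_pos: [0.4407, -0.3214, 0.1207]
tcp_rot: [179.8, -0.2, -3.5]
force: [0.7, -0.7, -5.1]
grip_width: 0.674
grasp_force: 101.7
```

```bash
python3 go.py 0.4261 -0.3185 0.0255 -3.45; python3 snap.py 5 wrist side; python3 tilt.py 5
```

```text
t 8.45 pos [ 0.4407 -0.3214  0.1207] yaw -3.49 F [ 0.7 -0.7 -5.1] grip 57.3 101.7 tips 0.022
turn -0.0001 then d [-0.0737 -0.01    0.4762]
n 66 u at v=0,200 [232.11588213 213.9744216 ] rms 8.692983917216443
n 66 u at v=0,200 [392.29463174 391.92306301] rms 0.2232584740964577
5 tilt deg 26.3296801700371 yaw -5.938943409070808 width px v=0,200 [160.17874961 177.94864141]
```

```bash
sed -i 's/w0=170;w1=470/w0=222;w1=430/' tilt.py; python3 tilt.py 5
```

```text
n 66 u at v=0,200 [248.98131719 248.98827541] rms 0.11843904391247413
n 66 u at v=0,200 [392.29463174 391.92306301] rms 0.2232584740964577
5 tilt deg 16.897435175004727 yaw -3.6554346429317968 width px v=0,200 [143.31331455 142.9347876 ]
```

Tilt is 16.9° with a firm grip. I'll raise the stone, turn and carry it over the tray, clear of the bottle.

move_arm(deltas=[[[0,0,-0.15],0,0],[[0,0,-0.25],0.006,0],[[0,0,-0.25],0.01,0],[[0,0,-0.15],0.01,0],[[-0.03,-0.12,0],0,0],[[-0.04,-0.2,0],0,0],[[-0.045,-0.25,0],0,0],[[-0.045,-0.25,0],0,0]])

```text
time: 9.55
ee_pos: [0.4435, -0.1505, 0.2754]
tcp_rot: [-179.8, 0.3, -12.9]
force: [0.9, 0.9, -5.5]
grip_width: 0.678
grasp_force: 101.4
```

move_arm(deltas=[[[-0.045,-0.25,0],0,0],[[-0.045,-0.25,0],0,0],[[-0.045,-0.25,0],0,0],[[-0.045,-0.25,0],0,0],[[-0.045,-0.25,0],0,0],[[-0.045,-0.25,0],0,0],[[-0.045,-0.25,0],0,0],[[-0.045,-0.25,0],0,0]])

```text
time: 10.55
ee_pos: [0.4615, 0.2544, 0.2754]
tcp_rot: [179.9, 0.3, -12.8]
force: [0.7, -0.8, -5.8]
grip_width: 0.676
grasp_force: 101.4
```

move_arm(deltas=[[[-0.03,-0.2,0.05],0,0],[[-0.01,-0.12,0.15],0,0],[[0,0,0.2],0,0],[[0,0,0.2],0,0],[[0,0,0],0,0],[[0,0,0],0,0]])

```text
time: 11.3
ee_pos: [0.4702, 0.3169, 0.159]
tcp_rot: [-180.0, 0.0, -12.8]
force: [0.1, -0.3, -5.2]
grip_width: 0.677
grasp_force: 101.5
```

```bash
python3 go.py 0.4709 0.3163 0.16 -12.8;python3 snap.py 6 wrist scene side; python3 tilt.py 6
```

```text
t 11.3 pos [0.4702 0.3169 0.159 ] yaw -12.84 F [ 0.1 -0.3 -5.2] grip 57.6 101.5 tips 0.022
turn -0.0001 then d [ 0.0041  0.0023 -0.0049]
n 66 u at v=0,200 [250. 250.] rms 3.54402516800841e-14
n 66 u at v=0,200 [392.30730961 390.98524858] rms 0.22192836682570638
6 tilt deg 16.427564226838047 yaw -13.092689465279099 width px v=0,200 [142.30730961 140.98524858]
```

View pics/wrist_6.png

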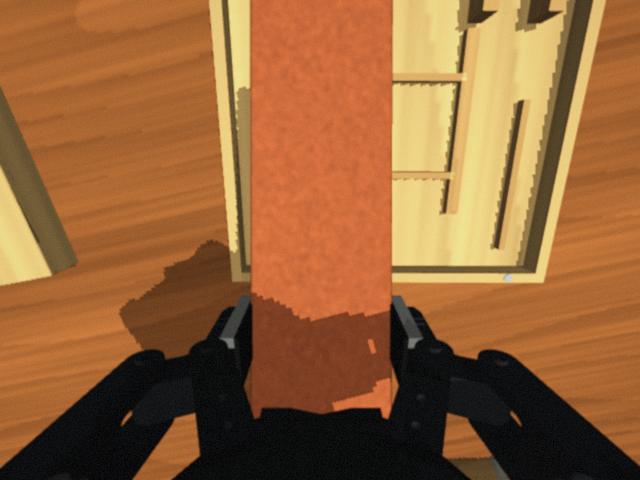

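View: tilted stone between the fingers over the tray. Rim corners are at (233,282) and (545,282), and the cell cross-strips end at (452,177) and (463,79). I'll cross-check the tray pose from this frame.

```bash
python3 - <<'E'
from h import *
np.set_printoptions(precision=1,suppress=True)
f=pickle.load(open("f_6.pkl","rb"))["wrist"];a=np.radians(-12.8);o=np.array([.5421,.2458])
ex=np.array([np.cos(a),np.sin(a)]);ey=np.array([-ex[1],ex[0]])
for n,p,z in [("rimR -120,-130",(545,282),28),("rimL -120,126",(233,282),28),("cell -32,-47",(452,172),18),("cell 32,-47",(463,83),18),("rim R edge y -130",(605,0),28),("rimL edge y 126",(211,0),28)]:
    q=onz(f,*p,z/1000)[:2]-o;print(n,np.array([q@ex,q@ey])*1000)
E
```

```text
rimR -120,-130 [-119.8 -129.8]
rimL -120,126 [-119.4  126.8]
cell -32,-47 [-31.8 -46.9]
cell 32,-47 [ 30.7 -47.5]
rim R edge y -130 [  77.7 -129.1]
rimL edge y 126 [ 78.2 125.1]
```

The tray pose agrees within about 1 mm. I'll descend with the far end just ahead of the hood.

move_arm(deltas=[[[0.004,0.002,0.12],0,0],[[0,0,0.12],0,0],[[0.025,0,0.07],0,0],[[0.025,0,0.04],0,0],[[0,0,0.02],0,0],[[0,0,0],0,0],[[0,0,0],0,0]])

```text
time: 12.32
ee_pos: [0.4813, 0.3141, 0.0856]
tcp_rot: [-180.0, -0.1, -12.9]
force: [0.1, 0.7, -5.5]
grip_width: 0.672
grasp_force: 101.5
```

```bash
python3 go.py 0.4807 0.3141 0.083 -12.8
```

```text
t 12.325 pos [0.4813 0.3141 0.0856] yaw -12.86 F [ 0.1  0.7 -5.5] grip 57.1 101.5 tips 0.022
turn -0.0002 then d [-0.0032  0.0007  0.0128]
```

move_arm(deltas=[[[0,0,0.0125],0,0],[[0.025,0,0],0,0],[[0.025,0,0],0,0],[[0.025,0,0],0,0],[[0.025,0,0],0,0],[[0.025,0,0],0,0],[[0.02,0,0],0,0],[[0,0,0],0,0]])

```text
time: 13.32
ee_pos: [0.5064, 0.3081, 0.0819]
tcp_rot: [179.9, 0.5, -12.9]
force: [-9.4, 2.2, -1.8]
grip_width: 0.68
grasp_force: 102.0
```

```bash
python3 go.py 0.5227 0.3048 0.083 -12.8; python3 snap.py 7 wrist side scene; python3 tilt.py 7
```

```text
t 13.325 pos [0.5064 0.3081 0.0819] yaw -12.89 F [-9.4  2.2 -1.8] grip 57.8 102.0 tips 0.022
turn -0.0002 then d [ 0.0829 -0.002  -0.0057]
n 66 u at v=0,200 [248.95717218 249.13112758] rms 0.18044115151582601
n 66 u at v=0,200 [392. 392.] rms 3.894779822529118e-14
7 tilt deg 17.638554283551233 yaw -12.944279958228401 width px v=0,200 [143.04282782 142.86887242]
```

move_arm(deltas=[[[0.02,0,0],0,0],[[0.02,0,0],0,0],[[0.02,0,0],0,0],[[0,0,0],0,0]])

```text
time: 13.98
ee_pos: [0.5163, 0.3058, 0.0816]
tcp_rot: [179.9, 0.7, -12.9]
force: [-14.1, 3.6, 1.7]
grip_width: 0.681
grasp_force: 102.2
```

move_arm(deltas=[[[0.01,0,0],0,0],[[0.01,0,0],0,0],[[0,0,0],0,0]])

```text
time: 14.35
ee_pos: [0.5195, 0.3051, 0.0815]
tcp_rot: [179.8, 0.8, -12.9]
force: [-15.7, 4.4, 1.8]
grip_width: 0.674
grasp_force: 102.2
```

```bash
python3 go.py 0.5227 0.3048 0.083 -12.8; python3 snap.py 8 wrist; python3 tilt.py 8
```

```text
t 14.35 pos [0.5195 0.3051 0.0815] yaw -12.88 F [-15.7   4.4   1.8] grip 57.3 102.2 tips 0.022
turn -0.0002 then d [ 0.0161 -0.0019 -0.0073]
n 66 u at v=0,200 [248.25485162 249.12602025] rms 0.2200407816429624
n 66 u at v=0,200 [393.10270327 391.676269  ] rms 0.14522324140021853
8 tilt deg 16.5583679809076 yaw -13.073183048309966 width px v=0,200 [144.84785165 142.55024876]
```

move_arm(deltas=[[[0.01,0,0],0,0],[[0.01,0,0],0,0],[[0,0,0],0,0]])

```text
time: 14.78
ee_pos: [0.5227, 0.3044, 0.0814]
tcp_rot: [179.8, 0.9, -12.9]
force: [-18.3, 4.2, 3.5]
grip_width: 0.675
grasp_force: 102.3
```

move_arm(deltas=[[[0.01,0,0],0,0],[[0.01,0,0],0,0],[[0,0,0],0,0]])

```text
time: 15.15
ee_pos: [0.526, 0.3036, 0.0813]
tcp_rot: [179.8, 1.0, -12.9]
force: [-19.1, 4.1, 4.0]
grip_width: 0.68
grasp_force: 102.3
```

move_arm(deltas=[[[0.01,0,0],0,0],[[0,0,0],0,0]])

```text
time: 15.4
ee_pos: [0.5264, 0.3036, 0.0811]
tcp_rot: [179.7, 1.2, -12.9]
force: [-22.8, 5.6, 6.3]
grip_width: 0.678
grasp_force: 102.6
```

move_arm(deltas=[[[0.01,0,0],0,0],[[0,0,0],0,0]])

```text
time: 15.65
ee_pos: [0.5265, 0.3036, 0.0808]
tcp_rot: [179.7, 1.5, -12.9]
force: [-28.4, 5.9, 9.1]
grip_width: 0.676
grasp_force: 102.9
```

move_arm(deltas=[[[0.01,0,0],0,0],[[0,0,0],0,0]])

```text
time: 15.9
ee_pos: [0.5266, 0.3036, 0.0806]
tcp_rot: [179.6, 1.7, -12.9]
force: [-33.8, 7.6, 10.7]
grip_width: 0.676
grasp_force: 103.1
```

Stop felt (force jumps past 20 N at x≈0.5264). I'll ease off 2 mm net, soften the grip, and start lowering.

move_arm(deltas=[[[-0.02,0,0],0,0],[[-0.0175,0,0],0,0],[[0,0,0],0,0]], grip_force=50)

```text
time: 16.27
ee_pos: [0.5255, 0.3037, 0.0811]
tcp_rot: [179.8, 0.8, -12.9]
force: [-14.7, 4.1, 0.7]
grip_width: 0.677
grasp_force: 102.0
```

move_arm(deltas=[[[-0.005,0,0.025],0,0],[[-0.005,0,0.025],0,0],[[0,0,0],0,0]])

```text
time: 16.65
ee_pos: [0.5219, 0.3047, 0.0717]
tcp_rot: [179.8, 1.0, -12.9]
force: [-23.6, 4.5, 9.0]
grip_width: 0.676
grasp_force: 102.8
```

```bash
python3 go.py 0.5227 0.3048 0.04 -12.8; python3 snap.py 9 wrist; python3 tilt.py 9
```

```text
t 16.65 pos [0.5219 0.3047 0.0717] yaw -12.87 F [-23.6   4.5   9. ] grip 57.5 102.8 tips 0.022
turn -0.0002 then d [ 0.004  -0.0014  0.1587]
n 66 u at v=0,200 [243.57165919 247.28177991] rms 0.17063840614623652
n 66 u at v=0,200 [398.3633302  393.85579793] rms 0.14516935510066412
9 tilt deg 12.960786509151365 yaw -13.09494279876332 width px v=0,200 [154.79167102 146.57401802]
```

move_arm(deltas=[[[-0.005,0,0.025],0,0.1],[[0,0,0.025],0,0.1],[[0,0,0],0,0.1]], grip_force=50)

```text
time: 17.08
ee_pos: [0.5188, 0.3053, 0.0609]
tcp_rot: [179.7, 1.3, -12.8]
force: [-27.0, 6.7, 9.7]
grip_width: 0.68
grasp_force: 102.5
```

```bash
python3 go.py 0.5227 0.3048 0.04 -12.8; python3 snap.py 10 wrist; python3 tilt.py 10
```

```text
t 17.075 pos [0.5188 0.3053 0.0609] yaw -12.84 F [-27.    6.7   9.7] grip 57.8 102.5 tips 0.022
turn -0.0001 then d [ 0.0196 -0.0018  0.1043]
n 66 u at v=0,200 [236.7612984  244.87457816] rms 0.163608564952686
n 66 u at v=0,200 [404.9808162  396.50988415] rms 0.1437468662894754
10 tilt deg 8.07199632849586 yaw -12.993713232245778 width px v=0,200 [168.2195178  151.63530599]
```

move_arm(deltas=[[[-0.008,0,0.025],0,0.1],[[-0.004,0,0.025],0,0.1],[[0,0,0],0,0.1]])

```text
time: 17.5
ee_pos: [0.5167, 0.3056, 0.0501]
tcp_rot: [179.7, 1.2, -12.9]
force: [-24.9, 5.9, 5.1]
grip_width: 0.677
grasp_force: 101.9
```

```bash
python3 go.py 0.5227 0.3048 0.04 -12.8; python3 snap.py 11 wrist; python3 tilt.py 11
```

```text
t 17.5 pos [0.5167 0.3056 0.0501] yaw -12.86 F [-24.9   5.9   5.1] grip 57.6 101.9 tips 0.022
turn -0.0002 then d [ 0.03   -0.0029  0.0506]
n 66 u at v=0,200 [229.87628292 242.03228612] rms 0.1675466452492327
n 66 u at v=0,200 [411.03326027 398.78680026] rms 0.1457081149054707
11 tilt deg 3.5513300845885976 yaw -12.960961499479973 width px v=0,200 [181.15697735 156.75451414]
```

move_arm(deltas=[[[-0.002,0,0.02],0,0.1],[[0,0,0.015],0,0.1],[[0,0,0],0,0.1]])

```text
time: 17.92
ee_pos: [0.5164, 0.3056, 0.0431]
tcp_rot: [179.7, 1.2, -12.9]
force: [-23.2, 7.2, 4.9]
grip_width: 0.678
grasp_force: 101.9
```

```bash
python3 go.py 0.5227 0.3048 0.04 -12.8; python3 snap.py 12 wrist; python3 tilt.py 12
```

```text
t 17.925 pos [0.5164 0.3056 0.0431] yaw -12.88 F [-23.2   7.2   4.9] grip 57.6 101.9 tips 0.022
turn -0.0002 then d [ 0.0315 -0.0032  0.0153]
n 66 u at v=0,200 [225.00767491 240.06942908] rms 0.16572140379471373
n 66 u at v=0,200 [415.55934314 400.75365132] rms 0.1453781919082374
12 tilt deg 0.6838207812075099 yaw -12.922289775918433 width px v=0,200 [190.55166823 160.68422225]
```

The stone is essentially flat. I'll let it come back under the lip gently.

move_arm(deltas=[[[-0.005,0,0.004],0,0.1],[[-0.015,0,0],0,0.1],[[-0.015,0,0],0,0.1],[[-0.01,0,0],0,0.1],[[0,0,0],0,0.1]])

```text
time: 18.6
ee_pos: [0.5127, 0.3064, 0.0436]
tcp_rot: [179.8, 0.5, -12.9]
force: [-12.2, 2.9, -1.0]
grip_width: 0.676
grasp_force: 101.2
```

```bash
python3 go.py 0.5013 0.309 0.04 -12.8
```

```text
t 18.6 pos [0.5127 0.3064 0.0436] yaw -12.86 F [-12.2   2.9  -1. ] grip 57.5 101.2 tips 0.022
turn -0.0002 then d [-0.0584  0.0001  0.0178]
```

move_arm(deltas=[[[-0.015,0,0],0,0.1],[[-0.015,0,0],0,0.1],[[-0.01,0,0],0,0.1],[[0,0,0],0,0.1]])

```text
time: 19.1
ee_pos: [0.5085, 0.3074, 0.0438]
tcp_rot: [180.0, 0.1, -12.9]
force: [-1.8, 1.7, -9.9]
grip_width: 0.676
grasp_force: 100.2
```

move_arm(deltas=[[[-0.01,0,0],0,0.1],[[-0.01,0,0],0,0.1],[[0,0,0],0,0.1]])

```text
time: 19.48
ee_pos: [0.5083, 0.3074, 0.044]
tcp_rot: [-179.9, -0.5, -12.9]
force: [9.5, -0.8, -18.6]
grip_width: 0.673
grasp_force: 99.0
```

```bash
python3 go.py 0.5013 0.309 0.04 -12.8;python3 snap.py 13 wrist; python3 tilt.py 13
```

```text
t 19.475 pos [0.5083 0.3074 0.044 ] yaw -12.87 F [  9.5  -0.8 -18.6] grip 57.2 99.0 tips 0.022
turn -0.0002 then d [-0.0357 -0.0002  0.02  ]
n 66 u at v=0,200 [228.35711652 241.59581811] rms 0.1606845758201862
n 66 u at v=0,200 [413.03509028 399.76994747] rms 0.15337898888820542
13 tilt deg 0.7227554536980902 yaw -12.932061127511783 width px v=0,200 [184.67797377 158.17412935]
```

The stone caught the lip's front edge, because its near end was still a few mm high. I'll ease forward, press it down to the floor, then retry.

move_arm(deltas=[[[0.02,0,0],0,0.1],[[0.02,0,0],0,0.1],[[0.02,0,0],0,0.1],[[0.01,0,0],0,0.1],[[0,0,0.01],0,0.1],[[0,0,0.01],0,0.1],[[0,0,0],0,0.1]])

```text
time: 20.4
ee_pos: [0.5141, 0.3063, 0.0419]
tcp_rot: [179.8, 0.7, -12.9]
force: [-18.9, 2.5, 7.4]
grip_width: 0.676
grasp_force: 102.2
```

```bash
python3 go.py 0.5013 0.309 0.04 -12.8;python3 snap.py 14 wrist; python3 tilt.py 14
```

```text
t 20.4 pos [0.5141 0.3063 0.0419] yaw -12.94 F [-18.9   2.5   7.4] grip 57.5 102.2 tips 0.022
turn -0.0004 then d [-0.0653  0.0009  0.0093]
n 66 u at v=0,200 [225.58966705 240.43014995] rms 0.20034186645567514
n 66 u at v=0,200 [416.27539227 401.10369829] rms 0.14766853277914782
14 tilt deg 0.06919385972553077 yaw -13.036422638666725 width px v=0,200 [190.68572522 160.67354834]
```

move_arm(deltas=[[[0,0,0.01],0,0.1],[[0,0,0.01],0,0.1],[[0,0,0],0,0.1]])

```text
time: 20.82
ee_pos: [0.5141, 0.3064, 0.0417]
tcp_rot: [179.7, 0.8, -12.9]
force: [-27.2, -2.9, 27.8]
grip_width: 0.683
grasp_force: 104.6
```

```bash
python3 go.py 0.5013 0.309 0.04 -12.8;python3 snap.py 15 wrist; python3 tilt.py 15
```

```text
t 20.825 pos [0.5141 0.3064 0.0417] yaw -12.93 F [-27.2  -2.9  27.8] grip 58.1 104.6 tips 0.022
turn -0.0004 then d [-0.0655  0.0014  0.0087]
n 66 u at v=0,200 [225.68635842 240.39602686] rms 0.16746737738109557
n 66 u at v=0,200 [416.6002505  401.44525624] rms 0.1483617280010028
15 tilt deg 0.31575660712209946 yaw -13.037256906328112 width px v=0,200 [190.91389208 161.04922938]
```

move_arm(deltas=[[[-0.015,0,-0.005],0,0.1],[[-0.015,0,0],0,0.1],[[-0.015,0,0],0,0.1],[[-0.015,0,0],0,0.1],[[-0.01,0,0],0,0.1],[[0,0,0],0,0.1]])

```text
time: 21.62
ee_pos: [0.5082, 0.3079, 0.0419]
tcp_rot: [-180.0, -0.3, -12.9]
force: [-1.2, -6.0, 5.2]
grip_width: 0.675
grasp_force: 102.0
```

```bash
python3 go.py 0.5013 0.309 0.04 -12.8;python3 snap.py 16 wrist; python3 tilt.py 16
```

```text
t 21.625 pos [0.5082 0.3079 0.0419] yaw -12.92 F [-1.2 -6.   5.2] grip 57.4 102.0 tips 0.022
turn -0.0003 then d [-0.0351  0.0023  0.0097]
n 66 u at v=0,200 [227.69429078 241.28368646] rms 0.17679780437592096
n 66 u at v=0,200 [415.06125317 400.75933619] rms 0.1581708524282094
16 tilt deg 0.1614705237794698 yaw -13.065666157838749 width px v=0,200 [187.36696239 159.47564972]
```

move_arm(deltas=[[[-0.01,0,0],0,0.1],[[-0.01,0,0],0,0.1],[[-0.01,0,0],0,0.1],[[0,0,0],0,0.1]])

```text
time: 22.18
ee_pos: [0.508, 0.3079, 0.0421]
tcp_rot: [-179.8, -1.1, -12.9]
force: [15.2, -9.1, -6.4]
grip_width: 0.676
grasp_force: 100.5
```

```bash
python3 go.py 0.5013 0.309 0.04 -12.8;python3 snap.py 17 wrist side scene; python3 tilt.py 17
```

```text
t 22.175 pos [0.508  0.3079 0.0421] yaw -12.9 F [15.2 -9.1 -6.4] grip 57.5 100.5 tips 0.022
turn -0.0003 then d [-0.0339  0.002   0.0103]
n 66 u at v=0,200 [229.07663083 242.00221271] rms 0.17430362546372447
n 66 u at v=0,200 [414.00030616 400.32602025] rms 0.15322042894115925
17 tilt deg 0.03814602764020471 yaw -13.040509307901171 width px v=0,200 [184.92367533 158.32380754]
```

```bash
cat > st.py <<'E'
import sys
from h import *
np.set_printoptions(precision=1,suppress=True)
d=pickle.load(open(f"f_{sys.argv[1]}.pkl","rb"))
a=np.radians(-12.8);o=np.array([.5421,.2458]);ex=np.array([np.cos(a),np.sin(a)]);ey=np.array([-ex[1],ex[0]])
for n in("side","scene"):
    g=d[n];im=g["pixels"].astype(float)
    for y in (35,45,53,61,71):
        s=""
        for x in range(-110,121,3):
            u,v=proj(g,np.r_[o+(x*ex+y*ey)/1000,.04]);p=im[int(round(v)),int(round(u))]
            s+="R" if p[0]>1.6*p[1] and p[0]>60 else ("d" if p.max()<75 else ".")
        print(n,y,s)
E
python3 st.py 17; python3 -c "print(' '*10+''.join('|' if x in(-83,-80,76,85) else ' ' for x in range(-110,121,3)))"
```

```text
side 35 ...........RRRRRRRRR.dd..R.dd....RRRRRRRRRRRRRRRRRRRRRRRRRRRRRRR.............
side 45 ddddddddd.RRRRRRRRRRRdddddddd......RRRRRRRRRRRRRRRRRRRRRRRRRRRRR.............
side 53 ddddddddd.RRRRRRRRRRRd..ddddd.ddd.RRRRRRRRRRRRRRRRRRRRRRRRRRRRR..............
side 61 ddddddddd..RRRRRRRRR.dddddddddddRRRRRRRRRRRRRRRRRRRRRRRRRRRRRRRR...........dd
side 71 ddddddddddRRRRRRRRRddddddddddd.RRRRRRRRRRRRRRRRRRRRRRRRRRRRRRRRRRRRddddd.....
scene 35 .......................RRRRRRRRRRRRRRRRRRRRRRRRRRRRRRRRRRRRRRR...............
scene 45 .................RRRRRRRRRRRRRRRRRRRRR..RRRRRRRRRRRRRRRR.....................
scene 53 .............R....RRRRRRRRRRRRRRRRRRRR.RRRRRRRRRRRRRRRR......................
scene 61 .............RR....RRRRRRRRRRRRRRRRRRRRRRRRRRRRRRRRRRR.......................
scene 71 ..........RRRRRRRR.RRRRRRRRRRRR..RRRRRRRRRRRRRRRRRRRRRRR.....................
                   ||                                                   |  |
```

The side view shows red stone from about x −82 (lip) to +79 (hood edge, parallax-corrected home value ≈ +80), so the stone is home. I'll take the load off, release and rise.

move_arm(deltas=[[[0.015,0,0],0,0.1],[[0.015,-0.002,0.004],0,0.1],[[0,0,0],0,0.45],[[0,0,0],0,0.6],[[0,0,0],0,0.7],[[0,0,0],0,0.7],[[0,0,-0.05],0,0.7]])

```text
time: 23.2
ee_pos: [0.5042, 0.3086, 0.046]
tcp_rot: [179.9, 0.1, -12.8]
force: [-0.4, -0.3, 0.9]
grip_width: 0.849
grasp_force: 0.0
```

```bash
python3 go.py 0.5013 0.309 0.2 -14.6
```

```text
t 23.2 pos [0.5042 0.3086 0.046 ] yaw -12.84 F [-0.4 -0.3  0.9] grip 72.1 0.0 tips 0.022
turn 0.0049 then d [-0.0147  0.0019 -0.7698]
```

move_arm(deltas=[[[0,0,-0.2],0,0.7],[[0,0,-0.25],0.005,0.7],[[0,0,-0.25],0,0.5],[[0.095,0.232,0],0,0.3],[[0.095,0.232,0],0,0.3],[[0.095,0.232,0],0,0.3],[[0.095,0.232,0],0,0.3],[[0.095,0.232,0],0,0.3]])

```text
time: 24.2
ee_pos: [0.5384, 0.0588, 0.1876]
tcp_rot: [-180.0, -0.1, -14.6]
force: [-0.6, 0.5, 0.2]
grip_width: 0.651
grasp_force: 0.0
```

move_arm(deltas=[[[0.095,0.232,0],0,0.3],[[0.095,0.232,0],0,0.3],[[0.095,0.232,0.1],0,0.3],[[0,0,0.2],0,0.3],[[0,0,0],0,0.3],[[0,0,0],0,0.3]])

```text
time: 24.95
ee_pos: [0.5588, -0.0885, 0.1281]
tcp_rot: [180.0, -0.1, -14.6]
force: [0.0, -0.1, 0.7]
grip_width: 0.652
grasp_force: 0.0
```

```bash
python3 go.py 0.558 -0.089 0.033 -14.6; python3 snap.py 18 wrist; python3 - <<'E'
from m import *
g=pickle.load(open("f_18.pkl","rb"))["wrist"]
q=g["pixels"].astype(int)
# predicted outline corners for the measured chisel pose, and the green/red ratio scan across the handle
a=np.radians(-14.6);ex=np.array([np.cos(a),np.sin(a)]);ey=np.array([-ex[1],ex[0]]);o=np.array([.5582,-.0892])
im=cv2.GaussianBlur(g["pixels"],(3,3),0).astype(float)
for x in (0,10,20,26):
    c=[]
    for y in np.arange(-.035,.0351,.0005):
        u,v=proj(g,np.r_[o+x/1000*ex+y*ey,.022]);c.append(im[int(round(v)),int(round(u))])
    c=np.array(c);r=np.gradient(cv2.GaussianBlur((c[:,1]/(c[:,0]+1)).reshape(-1,1),(1,5),0).ravel())
    print(x,"edges y mm",-35+.5*np.argmax(r),-35+.5*np.argmin(r))
E
```

```text
t 24.95 pos [ 0.5588 -0.0885  0.1281] yaw -14.61 F [ 0.  -0.1  0.7] grip 55.4 0.0 tips 0.022
turn -0.0 then d [-0.0034  0.0034  0.4753]
0 edges y mm -15.5 14.5
10 edges y mm -14.5 14.5
20 edges y mm -15.0 14.5
26 edges y mm -14.5 14.0
```

The handle edges are at ±15 mm about the predicted axis. I'll descend and grip.

move_arm(deltas=[[[-0.003,0.003,0.18],0,0.3],[[0,0,0.15],0,0.3],[[0,0,0.1],0,0.3],[[0,0,0.045],0,0.3],[[0,0,0],0,0.3],[[0,0,0],0,-0.6],[[0,0,0],0,-0.6],[[0,0,0],0,-0.6]], grip_force=50)

```text
time: 26.0
ee_pos: [0.5587, -0.0897, 0.0333]
tcp_rot: [180.0, -0.2, -14.7]
force: [-0.7, 0.3, 5.8]
grip_width: 0.332
grasp_force: 51.2
```

move_arm(deltas=[[[0,0,0],0,-0.6],[[0,0,-0.1],0,-0.6],[[0,0,-0.2],0,-0.6],[[0,0,-0.15],0,-0.6],[[0,0,0],0,-0.6]])

```text
time: 26.62
ee_pos: [0.5592, -0.0898, 0.1251]
tcp_rot: [180.0, -0.4, -14.7]
force: [1.1, -0.1, -1.8]
grip_width: 0.333
grasp_force: 50.5
```

```bash
python3 go.py 0.5205 0.1744 0.11 -12.8; python3 snap.py 19 wrist side scene
```

```text
t 26.625 pos [ 0.5592 -0.0898  0.1251] yaw -14.66 F [ 1.1 -0.1 -1.8] grip 28.3 50.5 tips 0.022
turn -0.0052 then d [-0.4815 -1.2454  0.0754]
```

move_arm(deltas=[[[0,0,0],-0.005,-0.6],[[-0.08,-0.2,0],0,-0.6],[[-0.08,-0.21,0],0,-0.6],[[-0.08,-0.21,0],0,-0.6],[[-0.08,-0.21,0],0,-0.6],[[-0.08,-0.21,0],0,-0.6],[[-0.08,-0.205,0],0,-0.6],[[0,0,0.1],0,-0.6]])

```text
time: 27.78
ee_pos: [0.5194, 0.1777, 0.102]
tcp_rot: [-179.9, -0.1, -12.6]
force: [0.7, -0.8, -2.1]
grip_width: 0.335
grasp_force: 50.5
```

move_arm(deltas=[[[0,0,0],0,-0.6],[[0,0,0],0,-0.6]])

```text
time: 28.02
ee_pos: [0.5192, 0.1745, 0.1014]
tcp_rot: [180.0, 0.1, -12.9]
force: [-0.4, -1.1, -2.3]
grip_width: 0.333
grasp_force: 50.5
```

```bash
python3 go.py 0.5196 0.1740 0.045 -12.8; python3 snap.py 20 wrist side scene
```

```text
t 28.025 pos [0.5192 0.1745 0.1014] yaw -12.87 F [-0.4 -1.1 -2.3] grip 28.3 50.5 tips 0.022
turn -0.0002 then d [0.0024 0.0019 0.2818]
```

move_arm(deltas=[[[0.002,0.002,0.12],0,-0.6],[[0,0,0.09],0,-0.6],[[0,0,0.05],0,-0.6],[[0,0,0.022],0,-0.6],[[0,0,0],0,-0.6],[[0,0,0],0,-0.6]])

```text
time: 28.92
ee_pos: [0.5202, 0.1745, 0.046]
tcp_rot: [-180.0, -0.1, -12.9]
force: [0.2, 1.2, -1.8]
grip_width: 0.338
grasp_force: 50.5
```

```bash
python3 go.py 0.5196 0.1740 0.0433 -12.8
```

```text
t 28.925 pos [0.5202 0.1745 0.046 ] yaw -12.85 F [ 0.2  1.2 -1.8] grip 28.8 50.5 tips 0.022
turn -0.0001 then d [-0.0024  0.0033  0.0137]
```

Still hanging about 2 mm above the floor. I'll lower the last bit, then open slightly and rise.

move_arm(deltas=[[[0,0,0.01],0,-0.6],[[0,0,0.007],0,-0.6],[[0,0,0],0,-0.6]])

```text
time: 29.3
ee_pos: [0.5201, 0.1745, 0.0433]
tcp_rot: [-180.0, -0.0, -12.8]
force: [-2.4, -0.6, 6.0]
grip_width: 0.338
grasp_force: 51.3
```

move_arm(deltas=[[[0,0,0],0,-0.2],[[0,0,0],0,0],[[0,0,0],0,0],[[0,0,-0.1],0,0],[[0,0,-0.2],0,0],[[0,0,-0.2],0,0],[[-0.1,0,-0.2],0,0],[[0,0,0],0,0]])

```text
time: 30.3
ee_pos: [0.5016, 0.1795, 0.1859]
tcp_rot: [-179.8, -0.4, -12.8]
force: [-0.1, 0.5, 0.2]
grip_width: 0.498
grasp_force: 0.0
```

```bash
python3 go.py 0.539 -0.2175 0.25 -12.8; python3 snap.py 21 wrist side scene; python3 st.py 21|head -5; python3 - <<'E'
from m import *
g=pickle.load(open("f_21.pkl","rb"))["wrist"]
a=np.radians(-12.8);o=np.array([.5421,.2458]);ex=np.array([np.cos(a),np.sin(a)]);ey=np.array([-ex[1],ex[0]])
hsv=cv2.cvtColor(g["pixels"],cv2.COLOR_RGB2HSV).astype(int)
# classify along the channel axis: blade = low saturation grey
for z,y in ((.036,-75),(.0255,-75),(.0255,-70),(.0255,-80)):
    s=""
    for x in range(-100,121,3):
        u,v=proj(g,np.r_[o+(x*ex+y*ey)/1000,z]);
        if not(0<=v<480 and 0<=u<640): s+="_";continue
        h=hsv[int(v),int(u)];s+="b" if h[1]<60 else ("d" if h[2]<70 else "w")
    print(z,y,s)
c=cv2.resize(g["pixels"],(640,480));b=pickle.load(open("f_21.pkl","rb"))["side"]["pixels"][200:360,180:380]
E
```

```text
t 30.3 pos [0.5016 0.1795 0.1859] yaw -12.82 F [-0.1  0.5  0.2] grip 42.4 0.0 tips 0.022
turn -0.0 then d [ 0.6221  1.8942 -0.3207]
side 35 ddddddddd..RRRRRRRRRRRRRRRRRRRRRRRRRRRRRRRRRRRRRRRRRRRRRRRRRRRRR.............
side 45 ddddddddddRRRRRRRRRRRRRRRRRRRRRRRRRRRRRRRRRRRRRRRRRRRRRRRRRRRRRR.............
side 53 ddddddddd.RRRRRRRRRRRRRRRRRRRRRRRRRRRRRRRRRRRRRRRRRRRRRRRRRRRRRR.............
side 61 dddddddddd.RRRRRRRRRRRRRRRRRRRRRRRRRRRRRRRRRRRRRRRRRRRRRRRRRRRRR...........dd
side 71 ddddddddddRRRRRRRRRRRRRRRRRRRRRRRRRRRRRRRRRRRRRRRRRRRRRRRRRRRRRRRRRdddddd....
0.036 -75 wwwbbwwwwwwwwwwwwwwwwwwwwwwwwwwwwwwwwwwwwbbbbbbbbbbbbbbbbbbbbbbbbbbwwwdwww
0.0255 -75 wbbwwwwwwwwwwwwwwwwwwwwwwwwwwwwwwwwwwwwwwbbbbbbbbbbbbbbbbbbbbbbbbbbbwwdwww
0.0255 -70 wbbwwwwwwwwwwwwwwwwwwwwwwwwwwwwwwwwwwwwwwbbbbbbbbbbbbbbbbbbbbbbbbbbbwwdwww
0.0255 -80 wbbwwwwwwwwwwwwwwwwwwwwwwwwwwwwwwwwwwwwwwbbbbbwwwwbbbbbbbbbbbbbbbbbbwwwwww
```

The chisel lies in the channel with its tip at about x +102 in the guard, and the stone is unmoved. Next is the bottle.

move_arm(deltas=[[[0,0,-0.2],0,0],[[0,0,-0.15],0,0],[[0.078,0.237,0],0,0],[[0.078,0.237,0],0,0],[[0.078,0.237,0],0,0],[[0.078,0.237,0],0,0],[[0.078,0.237,0],0,0],[[0.078,0.237,0],0,0]])

```text
time: 31.45
ee_pos: [0.5275, -0.1209, 0.2495]
tcp_rot: [-180.0, 0.2, -12.9]
force: [-0.2, -0.6, -0.5]
grip_width: 0.503
grasp_force: 0.0
```

move_arm(deltas=[[[0.076,0.237,0],0,0],[[0.076,0.235,0],0,0.2],[[0,0,0],0,0.2],[[0,0,0],0,0.2]])

```text
time: 31.95
ee_pos: [0.5361, -0.2177, 0.2499]
tcp_rot: [-179.9, 0.2, -12.9]
force: [0.9, 0.4, 0.1]
grip_width: 0.601
grasp_force: 0.0
```

```bash
python3 go.py 0.539 -0.2175 0.25 -12.8; python3 snap.py 22 wrist; python3 - <<'E'
from m import *
g=pickle.load(open("f_22.pkl","rb"))["wrist"]
hsv=cv2.cvtColor(g["pixels"],cv2.COLOR_RGB2HSV).astype(int)
m=((hsv[...,1]<60)&(hsv[...,2]>50)).astype(np.uint8)      # white/grey bottle
n,l,s,c=cv2.connectedComponentsWithStats(m)
for k in range(1,n):
    if s[k,4]>300: print("low-sat",s[k],c[k])
gm=((hsv[...,1]<60)&(hsv[...,2]>50)&(hsv[...,2]<150)).astype(np.uint8);n,l,s,c=cv2.connectedComponentsWithStats(gm)
for k in range(1,n):
    if s[k,4]>200: print("grey",s[k],c[k])
for P in ([.539,-.2175,.18],[.539,-.2175,.165],[.539,-.2175,.056],[.539,-.2175,0]): print(P,proj(g,P))
i=g["pixels"][150:330,230:420];
E
```

```text
t 31.95 pos [ 0.5361 -0.2177  0.2499] yaw -12.9 F [0.9 0.4 0.1] grip 51.1 0.0 tips 0.022
turn -0.0003 then d [ 0.0138 -0.0041 -0.0007]
low-sat [ 255   99   48   47 1725] [277.7733 122.2916]
low-sat [ 284  183   68   92 4582] [317.8012 228.6737]
low-sat [230 295  30  52 613] [243.9347 319.8825]
low-sat [383 295  29  52 628] [397.5462 319.9045]
grey [255 114  31  31 211] [271.4076 131.8815]
grey [287 183  59  36 662] [317.0408 194.5015]
grey [285 223  54  35 513] [312.4698 234.6784]
grey [304 246  23  19 299] [315.913  254.8462]
grey [230 295  30  52 613] [243.9347 319.8825]
grey [383 295  29  52 628] [397.5462 319.9045]
[0.539, -0.2175, 0.18] [321.4375 267.3467]
[0.539, -0.2175, 0.165] [321.4324 259.0156]
[0.539, -0.2175, 0.056] [321.4089 220.7126]
[0.539, -0.2175, 0] [321.4019 209.2834]
```

```bash
python3 - <<'E'
import cv2
im=cv2.imread("pics/wrist_22.png")[170:300,250:390]
cv2.imwrite("pics/crop22.png",cv2.resize(im,None,fx=4,fy=4,interpolation=cv2.INTER_CUBIC))
E
```

```text
(no output)
```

View pics/crop22.png

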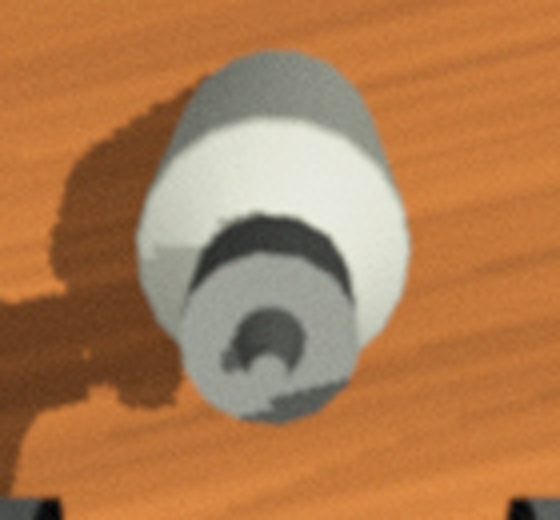

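The crop shows the cap-top disc centred at full-frame (317.3,254.3) and the nozzle tip near (316.8,263.8).

```bash
python3 - <<'E'
from m import *
g=pickle.load(open("f_22.pkl","rb"))["wrist"]
print(onz(g,317.25,254.25,.165),onz(g,316.75,263.75,.18))
E
python3 go.py 0.541 -0.2155 0.152 -12.8
```

```text
[ 0.5428 -0.2156  0.165 ] [ 0.5419 -0.2152  0.18  ]
t 32.0 pos [ 0.5363 -0.2171  0.2503] yaw -12.83 F [-0.1  0.4 -0.4] grip 51.1 0.0 tips 0.022
turn -0.0001 then d [ 0.0211 -0.0131  0.4916]
```

move_arm(deltas=[[[0.027,-0.015,0.15],0,0.2],[[0,0,0.15],0,0.2],[[0,0,0.1],0,0.2],[[0,0,0.05],0,0.2],[[0,0,0],0,0.2],[[0,0,0],0,-0.6],[[0,0,0],0,-0.6],[[0,0,0],0,-0.6]], grip_force=45)

```text
time: 33.0
ee_pos: [0.5436, -0.2169, 0.1636]
tcp_rot: [180.0, -0.2, -12.9]
force: [0.8, 0.6, 3.8]
grip_width: 0.333
grasp_force: 45.0
```

move_arm(deltas=[[[0,0,0],0,-0.6],[[0,0,-0.1],0,-0.6],[[0,0,-0.2],0,-0.6],[[0,0,-0.2],0,-0.6],[[0,0,0],0,-0.6]])

```text
time: 33.62
ee_pos: [0.5439, -0.2172, 0.266]
tcp_rot: [179.9, -0.4, -12.9]
force: [-0.4, 0.1, -2.9]
grip_width: 0.334
grasp_force: 45.1
```

```bash
python3 go.py 0.5388 0.2312 0.26 -12.8; python3 snap.py 23 side scene
```

```text
t 33.625 pos [ 0.5439 -0.2172  0.266 ] yaw -12.86 F [-0.4  0.1 -2.9] grip 28.4 45.1 tips 0.022
turn -0.0002 then d [-0.5218 -2.1807  0.0299]
```

move_arm(deltas=[[[-0.03,-0.12,0],0,-0.6],[[-0.055,-0.23,0],0,-0.6],[[-0.06,-0.25,0],0,-0.6],[[-0.06,-0.25,0],0,-0.6],[[-0.06,-0.25,0],0,-0.6],[[-0.06,-0.25,0],0,-0.6],[[-0.06,-0.25,0],0,-0.6],[[-0.06,-0.25,0],0,-0.6]])

```text
time: 34.72
ee_pos: [0.536, 0.1667, 0.2593]
tcp_rot: [179.9, 0.3, -12.8]
force: [0.7, -0.6, -2.4]
grip_width: 0.333
grasp_force: 45.1
```

move_arm(deltas=[[[-0.05,-0.21,0],0,-0.6],[[-0.025,-0.12,0],0,-0.6],[[0,0,0.1],0,-0.6],[[0,0,0],0,-0.6],[[0,0,0],0,-0.6]])

```text
time: 35.35
ee_pos: [0.5377, 0.231, 0.2407]
tcp_rot: [179.9, 0.1, -12.9]
force: [-0.6, 0.1, -3.2]
grip_width: 0.335
grasp_force: 45.2
```

```bash
python3 go.py 0.5398 0.2310 0.1786 -12.8; python3 snap.py 24 wrist side scene; python3 - <<'E'
from m import *
d=pickle.load(open("f_24.pkl","rb"))
o=d["obs"]["ee_pos"];zb=o[2]-.1636
for n in("side","scene"):
    g=d[n];hsv=cv2.cvtColor(g["pixels"],cv2.COLOR_RGB2HSV).astype(int)
    for h in (.03,.06,.09):   # bottle outline: midpoint of the pale run at that height against prediction at the TCP axis
        u,v=proj(g,[o[0],o[1],zb+h]);r=hsv[int(v)];w=(r[:,1]<50)&(r[:,2]>90)
        k=int(u);
        if not w[k]: print(n,h,"not pale",r[k]);continue
        a=k
        while w[a-1]:a-=1
        b=k
        while w[b+1]:b+=1
        print(n,h,"pred",u,"mid",(a+b)/2,"width",b-a)
E
```

```text
t 35.35 pos [0.5377 0.231  0.2407] yaw -12.92 F [-0.6  0.1 -3.2] grip 28.4 45.2 tips 0.022
turn -0.0003 then d [ 0.0103 -0.0023  0.3103]
side 0.03 pred 290.6236228865603 mid 292.0 width 24
side 0.06 pred 290.2291403921072 mid 291.5 width 25
side 0.09 pred 289.82060716402697 mid 291.5 width 25
scene 0.03 pred 373.3484702610242 mid 373.5 width 21
scene 0.06 pred 374.0082039966897 mid 374.0 width 20
scene 0.09 pred 374.6857767672992 mid 374.5 width 19
```

move_arm(deltas=[[[0.015,-0.003,0.1],0,-0.6],[[0,0,0.1],0,-0.6],[[0,0,0.07],0,-0.6],[[0,0,0.04],0,-0.6],[[0,0,0.015],0,-0.6],[[0,0,0],0,-0.6],[[0,0,0],0,-0.6]])

```text
time: 36.38
ee_pos: [0.5418, 0.232, 0.1778]
tcp_rot: [-180.0, -0.1, -12.9]
force: [-0.3, 0.3, -3.2]
grip_width: 0.334
grasp_force: 45.2
```

```bash
python3 go.py 0.5408 0.2308 0.1736 -12.8
```

```text
t 36.375 pos [0.5418 0.232  0.1778] yaw -12.86 F [-0.3  0.3 -3.2] grip 28.4 45.2 tips 0.022
turn -0.0002 then d [-0.0037  0.0068  0.021 ]
```

move_arm(deltas=[[[-0.004,0.006,0.01],0,-0.6],[[0,0,0.01],0,-0.6],[[0,0,0.003],0,-0.6],[[0,0,0],0,-0.6]])

```text
time: 36.88
ee_pos: [0.5408, 0.2308, 0.1736]
tcp_rot: [-180.0, -0.1, -12.9]
force: [-1.5, -0.6, 4.6]
grip_width: 0.333
grasp_force: 46.0
```

```bash
python3 go.py 0.5408 0.2308 0.1736 -12.8
```

```text
t 36.875 pos [0.5408 0.2308 0.1736] yaw -12.85 F [-1.5 -0.6  4.6] grip 28.3 46.0 tips 0.022
turn -0.0002 then d [-0.0002  0.0001  0.0002]
```

Floor contact felt at the expected height. I'll release, rise and check.

move_arm(deltas=[[[0,0,-0.003],0,-0.2],[[0,0,0],0,0],[[0,0,0],0,0.1],[[0,0,-0.05],0,0.1],[[0,0,-0.2],0,0.1],[[0,0,-0.2],0,0.1],[[-0.2,0,-0.1],0,0.1],[[-0.2,0,0],0,0.1]])

```text
time: 37.88
ee_pos: [0.4628, 0.2491, 0.2866]
tcp_rot: [-179.8, -0.3, -12.9]
force: [-1.0, -0.3, -0.5]
grip_width: 0.55
grasp_force: 0.0
```

```bash
python3 snap.py 25 wrist side scene; python3 st.py 25|head -5; python3 - <<'E'
from m import *
d=pickle.load(open("f_25.pkl","rb"));print(d["obs"]["ee_pos"],d["obs"]["force"],d["obs"]["time"])
for n in("side","scene"):
    g=d[n];hsv=cv2.cvtColor(g["pixels"],cv2.COLOR_RGB2HSV).astype(int)
    for h in (.03,.06,.1):
        u,v=proj(g,[.5388,.2312,.01+h]);r=hsv[int(v)];w=(r[:,1]<50)&(r[:,2]>90);k=int(u);a=b=k
        while w[a-1]:a-=1
        while w[b+1]:b+=1
        print(n,h,"pred",round(u,1),"mid",(a+b)/2,"width",b-a)
    u,v=proj(g,[.5388,.2312,.19]);print(n,"tip pred",u,v,"rows of dark/grey in column",[tuple(hsv[int(v)+k,int(u)]) for k in(-6,-2,2,6)])
    # bystanders and look-alikes unmoved: changed area against the first frame outside job zones
    d0=pickle.load(open("f0.pkl","rb"))[n]["pixels"]
    df=(np.abs(d0.astype(int)-g["pixels"]).sum(2)>90).astype(np.uint8);df=cv2.morphologyEx(df,cv2.MORPH_OPEN,np.ones((3,3)))
    nn,l,s,c=cv2.connectedComponentsWithStats(df)
    print([s[k].tolist() for k in range(1,nn) if s[k,4]>60])
g=d["wrist"];a=np.radians(-12.8);o=np.array([.5421,.2458]);ex=np.array([np.cos(a),np.sin(a)]);ey=np.array([-ex[1],ex[0]])
hsv=cv2.cvtColor(g["pixels"],cv2.COLOR_RGB2HSV).astype(int)
for y in (-75,-82):
    s=""
    for x in range(-100,121,3):
        u,v=proj(g,np.r_[o+(x*ex+y*ey)/1000,.0255])
        s+="_" if not(0<=v<480 and 0<=u<640) else ("b" if hsv[int(v),int(u)][1]<60 else "w")
    print(y,s)
E
```

```text
side 35 ...........RRRRRRRRRRRRRRRRRRRRRRRRRRRRRRRRRRRRRRRRRRRRRRRRRRRRR.............
side 45 ..........RRRRRRRRRRRRRRRRRRRRRRRRRRRRRRRRRRRRRRRRRRRRRRRRRRRRRR.............
side 53 d.........RRRRRRRRRRRRRRRRRRRRRRRRRRRRRRRRRRRRRRRRRRRRRRRRRRRRR..............
side 61 d..........RRRRRRRRRRRRRRRRRRRRRRRRRRRRRRRRRRRRRRRRRRRRRRRRRRRRR...........dd
side 71 d.........RRRRRRRRRRRRRRRRRRRRRRRRRRRRRRRRRRRRRRRRRRRRRRRRRRRRRRRRRdddddd....
[0.4613 0.2491 0.284 ] [ 0.9141 -0.4296 -0.4604] 38.025
side 0.03 pred 291.4 mid 292.0 width 24
side 0.06 pred 291.0 mid 291.5 width 23
side 0.1 pred 290.5 mid 281.5 width 43
side tip pred 289.4475069808776 216.6224113055717 rows of dark/grey in column [(np.int64(13), np.int64(177), np.int64(160)), (np.int64(13), np.int64(174), np.int64(160)), (np.int64(10), np.int64(58), np.int64(110)), (np.int64(13), np.int64(36), np.int64(86))]
[[410, 0, 63, 23, 941], [502, 0, 103, 46, 3031], [331, 16, 122, 39, 2141], [309, 33, 20, 12, 165], [349, 44, 25, 8, 154], [434, 69, 101, 213, 10631], [263, 107, 94, 92, 3436], [523, 109, 12, 10, 71], [590, 120, 14, 25, 244], [556, 137,
[... 670 characters left out ...]
227], [102, 0, 12, 20, 154], [116, 0, 9, 13, 91], [155, 0, 9, 15, 99], [166, 0, 9, 14, 92], [179, 0, 26, 14, 338], [208, 0, 76, 33, 1420], [289, 0, 34, 52, 1482], [330, 11, 63, 143, 4885], [0, 45, 52, 31, 847], [212, 104, 29, 23, 457], [250, 112, 13, 19, 176], [162, 126, 13, 25, 160], [220, 147, 40, 30, 805], [232, 157, 119, 36, 1873], [184, 194, 100, 32, 1241], [329, 194, 82, 70, 2226], [80, 215, 149, 64, 2214], [332, 237, 28, 25, 196], [204, 258, 30, 73, 1531], [14, 266, 66, 38, 1137], [259, 274, 38, 58, 680], [165, 338, 33, 16, 204]]
-75 wwbbwwwwwwwwwwwwwwwwwwwwwwwwwwwwwwwwwwwwwbbbbbbbbbbbbbbbbbbbbbbbbbbbwwwwww
-82 wwbbwwwwwwwwwwwwwwwwwwwwwwwwwwwwwwwwwwwwwbbbbwwwwwbbbbbbbbbbbbbbbbbbwwwwww
```

```bash
python3 - <<'E'
from h import *
a=np.radians(-12.8);o=np.array([.5421,.2458]);ex=np.array([np.cos(a),np.sin(a)]);ey=np.array([-ex[1],ex[0]])
P=[]
for t in("f0.pkl","f_25.pkl"):
    g=pickle.load(open(t,"rb"))["side"];im=g["pixels"].astype(np.float32)
    M=np.array([[proj(g,np.r_[o+(x*ex+y*ey)/1000,.056]) for x in np.arange(50,125,1.)] for y in (40,46,52,58,64)],np.float32)
    r=cv2.remap(im,M[...,0],M[...,1],cv2.INTER_LINEAR).mean(0);P.append(r)
    L=r.max(1);print([int(v) for v in L[::3]], "red-dominant until x", 50+int(np.argmax(r[:,0]<1.5*r[:,1])))
E
```

```text
[210, 211, 210, 207, 187, 139, 94, 88, 90, 90, 92, 91, 90, 90, 91, 108, 138, 153, 152, 148, 139, 116, 83, 67, 76] red-dominant until x 50
[184, 183, 183, 182, 180, 166, 142, 121, 94, 83, 87, 88, 89, 91, 91, 89, 89, 95, 117, 139, 139, 117, 82, 66, 76] red-dominant until x 74
```

The jaw has moved 8 mm from rest, so the stone is home. Handing in.

```bash
python3 -c "
from bench import robot;print(robot.sign_off())"
```

```text
the job is handed in; nothing more can be done
None
```

I packed the stone, then the chisel, then the bottle into the tray and handed the job in at about 38 s. The last camera check showed the jaw 8 mm back as it should be, the chisel tip inside the guard, and the bottle upright in its cell; the sign-off gave no verdict.

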